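Walk the bar end over end to the length stop

ROBOT

A 7-joint arm with a two-finger parallel gripper is mounted at the origin on a cart in front of the work surface, level with it; the furniture and walls round the work are solid. World frame = base frame: x ahead of the robot, y to its left, z up, the work surface at z = 0. Lengths are in m, angles in rad, forces in N, time in s.
With the tool pointing down it reaches from about 0.4 to 0.875 m from the base axis. Payload 6.5 kg.
Tool frame: the origin (TCP) lies at the very end of the fingers, on their centre line; the grasp point (between the pads) lies 19 mm behind it; z points along the fingers, y is the line along which they close (so a half turn about z gives the same grasp; the last joint's range is limited). The gripper opens to 85 mm and grips with 20 to 120 N. Pads are 22 mm wide; open, the fingers measure 114 mm over their backs; the gripper's body (76 mm by 85 mm) begins 54 mm behind the grasp point. The pads swing forward as they close: fully open they stand 13 mm farther back than shut.
Start: joints at [-1.22, 0.536, -0.004, 1.538, 0.003, 1.067, -0.071], TCP at [0.263, 0.594, 0.231] pointing down, gripper open.
Joint ranges: [-2.7, 2.7], [-0.37, 2.16], [-1.27, 1.26], [0.24, 2.4], [-1.31, 4.45], [0.19, 1.91], [-2.76, 2.76]. Speed limits (rad/s): [2.39, 2.39, 3.14, 3.14, 3.14, 3.14, 3.14].

INTERFACE

Orientations are given as a rotation vector (axis times angle).
In Python, from workcell import ctrl gives the robot as it stands.
- The arm moves only by the shell command python3 -m crank 'ROWS' [FORCE]. ROWS is JSON, a list of rows, each a list of 7 numbers: the shift along the tool's x, y, z in mm, then the turn, a rotation vector about the tool's x, y, z in degrees, then the finger opening in mm, from 0 to 85.4. A call has 1 to 20 rows; each row is the pose to reach, as a shift and turn from the pose commanded when the call began, along the tool's axes at that moment; what a row does not reach only later rows make up. A row lasts 1/12 s, in which the tool goes at most 41.7 mm and 7.16 degrees, less where a joint would pass 70% of its speed; a pose out of reach is approached as far as the arm can. A call with a gripper value outside its range is refused whole. The fingers move at their own pace and stop on an object; FORCE is the grip in N (left out, the last holds). Time passes only in rows, so rows that repeat a pose let the fingers close. It gives the time, the measured TCP pose, the force, the opening and the grip force at its end, in the units of the state.
- ctrl.sense(): the state, without advancing time (a new reading comes with each control period).
- ctrl.capture(name): name is "scene" or "top"; returns a dict with "image" (400x640x3 uint8, red, green, blue), "range_z" (400x640 float32, m along the optical axis (not along the pixel's ray), 0 where there is no reading), "fx", "fy", "cx", "cy" (pixels), "T" (4x4, takes a point from camera to world coordinates). Camera axes: x right, y up, looking along -z (the intrinsics and any distortion apply to the point x, -y, -z); pixel columns grow to the right and rows downward; lengths in m; the calibration is good to about 2 mm. A picture is of the moment at which its call begins.
- ctrl.hand_in(): hands the job in; it is judged then, once.
Trained networks look in the newest picture that a camera, given by its name, has taken for a name from the list of things; names that differ only in an ending like _2 or _b are one class to them, and where a whole thing is asked for, a point or a joint stands for the part that bears it (a point fixed in the world has none). Each returns a list of dicts, best first, with "conf" (0 to 1); they miss things now and then, are a little off and sometimes report something else, mostly with a low value. They report only what shows in the picture. A call takes as long as a camera call. They do not tell look-alikes from the thing itself.
- ctrl.masks_of(camera, thing): "region" (400x640 bool, what is visible of it) and "rect" ([left, top, right, bottom] in pixels, round what is visible of it).
The state is a dict: "time_s": time; "joints": joint angles; "dq": joint speeds; "tau": joint torques, N m; "eef_pos": TCP position; "tool_rot": TCP orientation; "ft_force": force on the tool from outside, world axes, zero at the start; "torque": the same for the moment, N m; "finger_gap": finger opening in m; "grasp_force": force on a finger pad.
Only numpy, scipy, OpenCV 4.12 (cv2) and the standard library are available. Lean on these libraries where they do the work, as an engineer would, in place of code of your own. Each camera call takes 0.05 s, during which the arm holds its last target. There are 200 camera calls.

TASK

Treat the aluminium bar as too heavy to lift clear: walk it along the board to the right, end over end, in two steps. Stand it up on its brass end where that end lies and lay it gently over to the right, then likewise stand it up on its red end and lay it over again, so that it rests flat inside the green patch, in line with the board; always keep one end on the board and never let it drop over. Then slide the blue length stop up against the end of the bar without shoving the bar out of the patch, let go, and leave the nail box, the tack box and the tape roll where they are.

Things in the scene. Friction and masses are not known exactly. Their poses are not given: they have to be found in the camera images.
- bar: loose square aluminium bar, 30 x 140 x 30 mm, about 0.34 kg; red band round one end, brass-coloured band round the other. Origin at its centre; y runs along its length towards the red end, x and z across it. It starts flat on the left part of the board, along it, red end to the left (board +y), brass end to the right
- red_end (a point): centre of the bar's red end face, 70 mm from the bar's centre along its +y
- brass_end (a point): centre of the bar's brass-coloured end face, 70 mm from the bar's centre along its -y
- board: fixed plywood board, 110 x 680 x 18 mm, on the worktop. Origin: centre of its underside; y along its length (+y to the left), x across, z up. A green patch 60 mm (x) by 190 mm (y) is painted flush on top, centred at y = -95 mm. The bar starts centred near y = +245 mm; a half turn over its own bottom edges carries it 170 mm to the right, so two bring it into the patch
- length_stop (a joint): slide of the blue length stop on the board, m; 0 at the right end of the board, growing as it moves left (board +y) towards the bar, travel 0.16; stays where it is left (about 2 N of friction)
- stop_face (a point): centre of the stop's left face, which meets the bar's end, 33 mm above the worktop, at board y = -295 mm + joint value. The stop is 40 mm long along the board: a steel foot 100 mm wide, a blue block 60 mm wide with its top 43 mm above the worktop, and a black grip fin on top
- stop_grip (a point): a point within the black grip fin of the stop, at its middle in plan, 65 mm above the worktop; the fin is 24 mm thick across the board (x), 32 mm long along it, and reaches from 43 to 80 mm above the worktop: pinch it across the board
- nail_box: bystander: pale cube-shaped box with a red diamond, 50 x 50 x 52 mm, behind the board; origin under its centre
- tack_box: bystander: small open-topped crimson and brown box, 45 x 61 x 34 mm, behind the board; origin under its centre
- tape_roll: bystander: roll of tan tape lying flat, 104 mm across, 24 mm high, in front of the board; origin under its centre
There are look-alikes about, which are no part of the job. Of the things that look like the bar, the middle-sized one is meant.

How it is judged:
By the outcome, as a careful person would: the job done as asked, in the order asked, and still so for the second after the job is handed in, with the robot touching nothing.
It also fails if it takes over 72 s, if anything falls off the work surface, if the arm or the gripper's body presses on something with over 40 N, if the wrist force passes 120 N, or if a joint passes its speed limit or range.

## Working session

There is one attempt and no reset: what is moved stays moved. The work goes in short steps, Python scripts to look and compute and a shell command to move; the robot and the scene stay as the last step left them, time stands still between calls to the robot, and variables do not carry over. Pictures are saved under pics/ and viewed, at most 10 in all, crops included, and the job is handed in when it is done.

```bash
ls; mkdir -p pics
cat > h.py <<'E'
import numpy as np,cv2
from workcell import ctrl
from scipy.spatial.transform import Rotation as R
def world(c,m):
    v,u=np.nonzero(m&(c["range_z"]>0)); z=c["range_z"][v,u]
    p=np.stack([(u-c["cx"])/c["fx"]*z,-(v-c["cy"])/c["fy"]*z,-z],1)
    return p@c["T"][:3,:3].T+c["T"][:3,3]
def cloud(c):
    return world(c,np.ones_like(c["range_z"],bool))
E
python3 - <<'E'
from h import *
print(ctrl.sense())
for n in("scene","top"):
    c=ctrl.capture(n); print(n,{k:c[k] for k in c if k not in("image","range_z")})
    cv2.imwrite(f"pics/{n}0.png",c["image"][...,::-1])
    for t in("bar","board","length_stop","nail_box","tack_box","tape_roll"):
        for d in ctrl.masks_of(n,t)[:4]:
            p=world(c,d["region"])
            if len(p): print(t,round(d["conf"],2),np.round(d["rect"]),"med",np.median(p,0).round(3),"lo",np.percentile(p,3,axis=0).round(3),"hi",np.percentile(p,97,axis=0).round(3))
E
```

```text
pics
{'time_s': 0.0, 'joints': array([-1.22021322,  0.53719297, -0.00442769,  1.53888002,  0.00263478,
        1.06732444, -0.07119139]), 'dq': array([ 0.0009249 , -0.0002296 ,  0.00046449,  0.0004151 , -0.00158155,
       -0.00039745, -0.00197514]), 'tau': array([-3.96149671e-04, -5.83419049e+01,  1.04837034e+00, -2.59108257e+01,
        1.22390245e-02,  9.50190966e-03,  5.13457991e-06]), 'eef_pos': array([0.26290492, 0.5937504 , 0.23039317]), 'tool_rot': array([-6.49774976e-01, -3.07344939e+00,  2.80775207e-03]), 'ft_force': array([-0.03392525, -0.25567274, -0.13293427]), 'torque': array([-0.01552919, -0.00361722, -0.03304355]), 'grasp_force': 0.0, 'finger_gap': 0.08524121658878399}
scene {'fx': 411.45477434824033, 'fy': 411.45477434824033, 'cx': 319.3038247634907, 'cy': 199.50864241547623, 'T': array([[ 0.71425868,  0.51996437, -0.46847796, -0.14698634],
       [-0.69963161,  0.51255912, -0.49779389, -0.52774004],
       [-0.01871243,  0.6833156 ,  0.72988331,  1.16341839],
       [ 0.        ,  0.        ,  0.        ,  1.        ]])}
bar 0.89 [214. 158. 258. 190.] med [0.441 0.5
[... 1206 characters left out ...]
 0.357 0.049] lo [0.468 0.292 0.042] hi [0.499 0.422 0.054]
bar 0.69 [228. 153. 249. 183.] med [0.629 0.435 0.021] lo [0.592 0.409 0.008] hi [0.669 0.462 0.028]
bar 0.67 [173. 196. 193. 260.] med [0.449 0.59  0.041] lo [0.362 0.569 0.01 ] hi [0.538 0.616 0.048]
board 0.7 [229. 194. 456. 239.] med [0.504 0.094 0.019] lo [ 0.44  -0.199  0.013] hi [0.562 0.433 0.042]
length_stop 0.96 [435. 198. 454. 232.] med [ 0.52  -0.183  0.041] lo [ 0.475 -0.205  0.023] hi [ 0.566 -0.166  0.084]
tack_box 0.55 [368. 153. 393. 175.] med [0.661 0.004 0.004] lo [ 0.633 -0.025 -0.004] hi [0.684 0.035 0.036]
tape_roll 0.64 [273. 242. 311. 278.] med [0.362 0.261 0.025] lo [0.314 0.214 0.003] hi [0.41  0.308 0.031]
```

Run:
```python
from h import *
a=cv2.imread("pics/top0.png")[120:300,150:490]; cv2.imwrite("pics/top0c.png",cv2.resize(a,None,fx=2.3,fy=2.3))
c=ctrl.capture("top")
p=cloud(c); img=c["image"]
hsv=cv2.cvtColor(img,cv2.COLOR_RGB2HSV)
# green patch
g=((hsv[...,0]>40)&(hsv[...,0]<85)&(hsv[...,1]>80)).astype(np.uint8)
n,l,s,_=cv2.connectedComponentsWithStats(g); k=1+s[1:,4].argmax(); print(s[k])
q=world(c,l==k); print("patch",cv2.minAreaRect(q[:,:2].astype(np.float32)),q.mean(0),np.median(q[:,2]))
for cam in("top","scene"):
  c=ctrl.capture(cam)
  for t in("bar","length_stop"):
    for d in ctrl.masks_of(cam,t)[:3]:
      q=world(c,d["region"]); zt=np.percentile(q[:,2],90); 
      if t=="bar": 
        q=q[q[:,2]>np.median(q[:,2])-.008]; print(cam,t,cv2.minAreaRect(q[:,:2].astype(np.float32)),np.median(q[:,2]))
      else:
        f=q[q[:,2]>.062]; b=q[(q[:,2]>.033)&(q[:,2]<.05)]
        for w in(f,b): print(cam,t,len(w),w.mean(0),w.min(0),w.max(0))
# board edges in p
q=cloud(ctrl.capture("top")); q=q[(q[:,2]>.012)&(q[:,2]<.025)&(q[:,0]>.42)&(q[:,0]<.58)&(q[:,1]>-.2)&(q[:,1]<.43)]
print("board",cv2.minAreaRect(q[:,:2].astype(np.float32)),np.median(q[:,2]))
```

```text
[344 205  60  19 985]
patch ((0.5067532062530518, 0.01935918629169464), (0.050084952265024185, 0.1814342737197876), 3.814136028289795) [0.50672428 0.01889493 0.01958773] 0.019590415645011294
top bar ((0.4835803806781769, 0.3573508858680725), (0.0298493430018425, 0.1381920427083969), 4.884620189666748) 0.04890741425224299
top bar ((0.44924116134643555, 0.5941175222396851), (0.19041183590888977, 0.043007493019104004), 4.45858907699585) 0.041106141429213316
top bar ((0.6298189163208008, 0.4352259039878845), (0.022991511970758438, 0.09566226601600647), 56.928131103515625) 0.021522211170211136
top length_stop 97 [ 0.52079612 -0.18521222  0.07928021] [ 0.51019029 -0.20351613  0.06257152] [ 0.53140253 -0.16997036  0.08705027]
top length_stop 198 [ 0.52129035 -0.18395226  0.04269923] [ 0.47222699 -0.2067659   0.03313632] [ 0.56268014 -0.16450927  0.04959883]<stdin>:19: RuntimeWarning: Mean of empty slice.
  ret = um.true_divide(
Traceback (most recent call last):
ValueError: zero-size array to reduction operation minimum which has no identity
```

View pics/scene0.png

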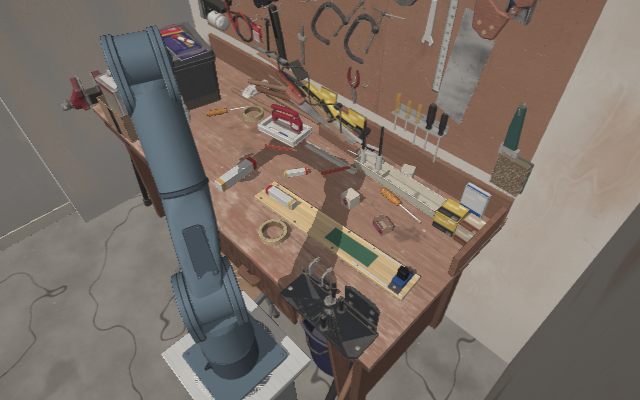

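View pics/top0c.png

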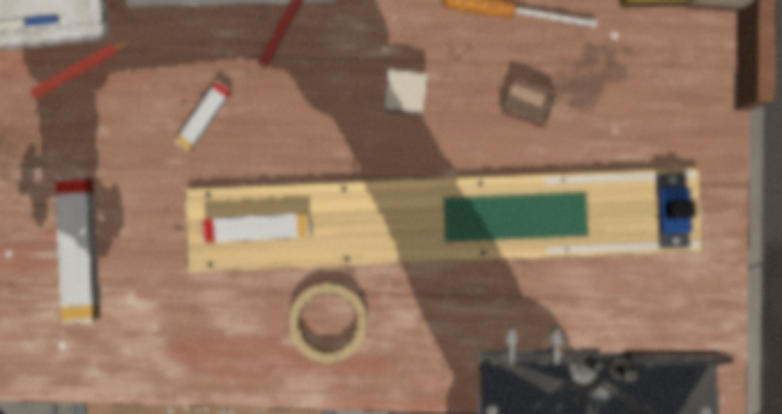

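```bash
cat >> h.py <<'E'
PSI=np.radians(3.9)
def Rt(tilt,psi=PSI):
    t=np.radians(tilt)  # tilt>0: tool points to the left (+board y), <0: to the right
    by=np.array([-np.sin(psi),np.cos(psi),0]); y=np.array([np.cos(psi),np.sin(psi),0])
    z=np.sin(t)*by-np.cos(t)*np.array([0,0,1.]); return np.stack([np.cross(y,z),y,z],1)
def now():
    s=ctrl.sense(); return s["eef_pos"],R.from_rotvec(s["tool_rot"]).as_matrix(),s
def go(gp,tilt,back=0,psi=PSI):
    """row that puts the grasp point at gp with tilt, backed off by back (m)"""
    p,r,s=now(); r2=Rt(tilt,psi); tcp=np.array(gp)+r2[:,2]*(.019-back)
    return np.round(np.r_[r.T@(tcp-p)*1e3,R.from_matrix(r.T@r2).as_rotvec(degrees=True)],1).tolist()
def pivot(P,angs):
    """rows turning about the board-x axis through world P, relative to the current pose"""
    p,r,s=now(); v=r.T@(np.array(P)-p); ax=r.T@np.array([np.cos(PSI),np.sin(PSI),0])
    for a in angs:
        q=R.from_rotvec(np.radians(a)*ax); print(np.round(np.r_[(v-q.apply(v))*1e3,q.as_rotvec(degrees=True)],1).tolist())
def st():
    p,r,s=now(); print(round(s["time_s"],2),p.round(4),"tilt",round(np.degrees(np.arctan2(r[:2,2]@[-np.sin(PSI),np.cos(PSI)],-r[2,2])),1),"yaw",round(np.degrees(np.arctan2(r[1,1],r[0,1])),1),"gp",(p-.019*r[:,2]).round(4),"F",s["ft_force"].round(1),"gap",round(s["finger_gap"],4),"g",round(s["grasp_force"],1))
def bars(cam="top"):
    c=ctrl.capture(cam)
    for d in ctrl.masks_of(cam,"bar")[:4]:
        q=world(c,d["region"])
        if not len(q): continue
        zm=np.percentile(q[:,2],97); f=q[q[:,2]>zm-.012]
        print(cam,round(d["conf"],2),cv2.minAreaRect(f[:,:2].astype(np.float32)),"z",np.median(f[:,2]).round(3),zm.round(3))
    return c
E
python3 - <<'E'
from h import *
st(); print(go([.480,.405,.043],-45,.10)); print(go([.480,.405,.043],-30,.10)); print(ctrl.sense()["joints"])
for i in range(3): bars()
E
```

```text
0.9 [0.2632 0.5943 0.2313] tilt -0.0 yaw 66.1 gp [0.2632 0.5943 0.2503] F [ 0.5 -0.5 -0.1] gap 0.0851 g 0.0
[-248.2, -34.7, 131.0, 24.4, -40.4, 58.9]
[-256.0, -49.5, 118.2, 16.3, -27.0, 60.7]
[-1.22018251  0.53637103 -0.00437351  1.53790964  0.00259095  1.06733712
 -0.07118712]
top 0.84 ((0.48369139432907104, 0.3575379550457001), (0.029741821810603142, 0.1387147456407547), 4.912754535675049) z 0.049 0.054
top 0.57 ((0.4499809145927429, 0.5942127108573914), (0.18838666379451752, 0.04290680214762688), 4.715224266052246) z 0.042 0.047
top 0.5 ((0.6302513480186462, 0.43584144115448), (0.022686246782541275, 0.0988631546497345), 57.520416259765625) z 0.022 0.028
top 0.91 ((0.45003363490104675, 0.5945921540260315), (0.18928392231464386, 0.04380033537745476), 3.868441581726074) z 0.041 0.047
top 0.63 ((0.6303125023841858, 0.43594080209732056), (0.023159347474575043, 0.09864884614944458), 57.09174728393555) z 0.022 0.027
top 0.9 ((0.448915958404541, 0.5941569209098816), (0.18746091425418854, 0.04340358078479767), 4.848788261413574) z 0.041 0.047
top 0.62 ((0.48366573452949524, 0.3570285737514496), (0.02935175597667694, 0.13776054978370667), 4.903417110443115) z 0.049 0.055
top 0.57 ((0.6294806003570557, 0.43594396114349365), (0.022563742473721504, 0.09710250794887543), 56.286163330078125) z 0.022 0.028
```

```bash
python3 -m crank '[[-248,-35,131,24.4,-40.4,58.9,60],[-248,-35,131,24.4,-40.4,58.9,60],[-248,-35,131,24.4,-40.4,58.9,60],[-248,-35,131,24.4,-40.4,58.9,60],[-248,-35,131,24.4,-40.4,58.9,60],[-248,-35,131,24.4,-40.4,58.9,60],[-248,-35,131,24.4,-40.4,58.9,60],[-248,-35,131,24.4,-40.4,58.9,60],[-248,-35,131,24.4,-40.4,58.9,60],[-248,-35,131,24.4,-40.4,58.9,60],[-248,-35,131,24.4,-40.4,58.9,60],[-248,-35,131,24.4,-40.4,58.9,60],[-248,-35,131,24.4,-40.4,58.9,60],[-248,-35,131,24.4,-40.4,58.9,60],[-248,-35,131,24.4,-40.4,58.9,60]]' 40
python3 - <<'E'
from h import *
st(); print(ctrl.sense()["joints"].round(2)); print(go([.480,.405,.043],-45,0))
c=ctrl.capture("scene"); cv2.imwrite("pics/s1.png",cv2.resize(c["image"][100:320,150:450,::-1],None,fx=2.5,fy=2.5))
E
```

```text
time_s: 2.45
eef_pos: [0.476, 0.4619, 0.1013]
tool_rot: [1.693, 1.812, -0.699]
ft_force: [-0.5, 0.3, 0.5]
finger_gap: 0.0603
grasp_force: 0.0
2.45 [0.476  0.4619 0.1013] tilt -44.9 yaw 3.9 gp [0.4751 0.4753 0.1148] F [-0.5  0.3  0.5] gap 0.0603 g 0.0
[-1.24  1.16  0.44  1.02  0.08  1.63 -0.87]
[0.7, 0.2, 100.6, -0.0, -0.1, -0.0]
```

View pics/s1.png

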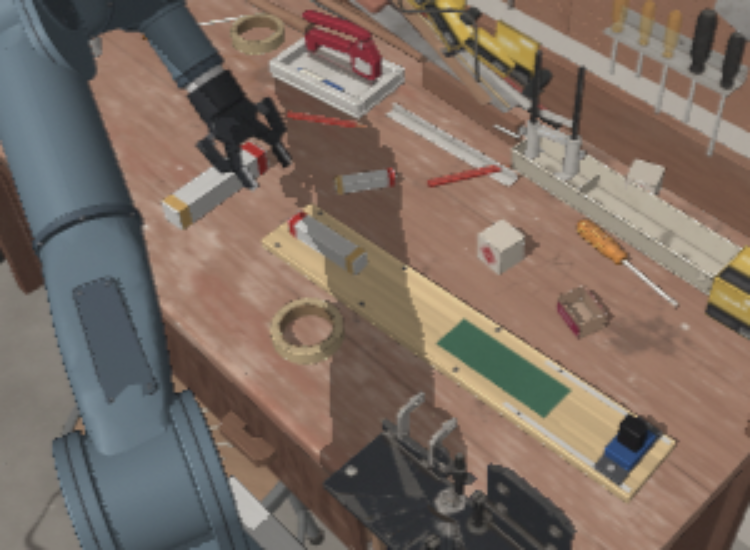

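```bash
python3 -m crank '[[0,0,30,0,0,0,60],[0,0,60,0,0,0,60],[0,0,80,0,0,0,60],[0.5,0,92,0,0,0,60],[0.7,0.2,98,0,0,0,60],[0.7,0.2,100.5,0,0,0,60],[0.7,0.2,100.5,0,0,0,60]]' 40
python3 - <<'E'
from h import *
st()
E
```

```text
time_s: 3.08
eef_pos: [0.4809, 0.3923, 0.0292]
tool_rot: [1.692, 1.811, -0.699]
ft_force: [0.2, 0.2, 0.2]
finger_gap: 0.0601
grasp_force: 0.0
3.08 [0.4809 0.3923 0.0292] tilt -44.9 yaw 3.9 gp [0.48   0.4057 0.0427] F [0.2 0.2 0.2] gap 0.0601 g 0.0
```

```bash
python3 -m crank '[[0,0,0,0,0,0,45],[0,0,0,0,0,0,30],[0,0,0,0,0,0,20],[0,0,0,0,0,0,20],[0,0,0,0,0,0,20],[0,0,0,0,0,0,20]]' 70
python3 - <<'E'
from h import *
st()
for k in range(2): bars()
by=np.array([-np.sin(PSI),np.cos(PSI),0])
c=np.array([.4836,.3573,0]); P=c-by*.070+[0,0,.018]; print(P)
pivot(P,[3,7,11,15,20,25,30,35,40,45,50,55,60,65,70,75,80,84,87,89,90])
E
```

```text
time_s: 3.58
eef_pos: [0.4813, 0.3928, 0.0297]
tool_rot: [1.692, 1.811, -0.698]
ft_force: [0.2, 3.0, 5.6]
finger_gap: 0.0284
grasp_force: 69.4
3.58 [0.4813 0.3928 0.0297] tilt -44.9 yaw 3.9 gp [0.4803 0.4062 0.0431] F [0.2 3.  5.6] gap 0.0284 g 69.4
top 0.93 ((0.482057124376297, 0.35705825686454773), (0.029643967747688293, 0.13883943855762482), 4.820063591003418) z 0.049 0.055
top 0.71 ((0.6303239464759827, 0.4358726739883423), (0.022959992289543152, 0.09902063012123108), 57.61491394042969) z 0.022 0.027
top 0.68 ((0.4498114585876465, 0.5943697094917297), (0.1834440529346466, 0.042115774005651474), 5.079248905181885) z 0.042 0.047
top 0.6 ((0.5208809971809387, -0.18724575638771057), (0.020594054833054543, 0.03339720144867897), 1.3707432746887207) z 0.081 0.083
top 0.72 ((0.44990187883377075, 0.5933942794799805), (0.1886979341506958, 0.04351084306836128), 4.590404510498047) z 0.041 0.048
top 0.68 ((0.4823856055736542, 0.35697656869888306), (0.02982243523001671, 0.138847216963768), 4.851160526275635) z 0.049 0.055
top 0.63 ((0.6303316354751587, 0.43494704365730286), (0.021747656166553497, 0.09784886986017227), 57.210811614990234) z 0.022 0.028
[0.48836107 0.2874621  0.018     ]
[-4.4, 0.0, -3.4, 0.0, 3.0, 0.0]
[-10.6, 0.0, -7.5, 0.0, 7.0, 0.0]
[-17.0, 0.0, -11.2, 0.0, 11.0, 0.0]
[-23.7, 0.0, -14.4, 0.0, 15.0, 0.0]
[-32.3, 0.1, -17.8, 0.0, 20.0, 0.0]
[-41.2, 0.1, -20.4, 0.0, 25.0, 0.0]
[-50.3, 0.1, -22.2, 0.0, 30.0, 0.0]
[-59.5, 0.1, -23.2, 0.0, 35.0, 0.1]
[-68.8, 0.1, -23.4, 0.0, 40.0, 0.1]
[-78.0, 0.1, -22.8, 0.0, 45.0, 0.1]
[-87.2, 0.1, -21.4, 0.0, 50.0, 0.1]
[-96.2, 0.1, -19.2, 0.0, 55.0, 0.1]
[-105.0, 0.1, -16.2, 0.1, 60.0, 0.1]
[-113.5, 0.1, -12.5, 0.1, 65.0, 0.1]
[-121.6, 0.1, -8.1, 0.1, 70.0, 0.1]
[-129.3, 0.1, -2.9, 0.1, 75.0, 0.1]
[-136.5, 0.1, 2.9, 0.1, 80.0, 0.1]
[-141.9, 0.1, 8.0, 0.1, 84.0, 0.1]
[-145.7, 0.1, 12.0, 0.1, 87.0, 0.1]
[-148.2, 0.1, 14.8, 0.1, 89.0, 0.1]
[-149.3, 0.1, 16.3, 0.1, 90.0, 0.1]
```

```bash
python3 -m crank '[[-4.4,0,-3.4,0,3,0,20],[-10.6,0,-7.5,0,7,0,20],[-17,0,-11.2,0,11,0,20],[-23.7,0,-14.4,0,15,0,20],[-32.3,0,-17.8,0,20,0,20],[-41.2,0,-20.4,0,25,0,20],[-50.3,0,-22.2,0,30,0,20],[-59.5,0,-23.2,0,35,0,20],[-68.8,0,-23.4,0,40,0,20],[-74.4,0,-23.2,0,43,0,20],[-78,0,-22.8,0,45,0,20],[-78,0,-22.8,0,45,0,20]]' 70
python3 - <<'E'
from h import *
st(); print(ctrl.sense()["joints"].round(2))
P=[.48836,.28746,.018]
pivot(P,[3,7,12,17,22,27,32,36,40,43,44,45])
c=ctrl.capture("scene"); cv2.imwrite("pics/s2.png",cv2.resize(c["image"][100:320,150:450,::-1],None,fx=2.5,fy=2.5))
E
```

```text
time_s: 4.78
eef_pos: [0.4842, 0.3488, 0.1005]
tool_rot: [2.152, 2.289, -0.001]
ft_force: [0.6, -0.6, -2.3]
finger_gap: 0.0288
grasp_force: 69.2
4.78 [0.4842 0.3488 0.1005] tilt -0.0 yaw 3.6 gp [0.4842 0.3488 0.1195] F [ 0.6 -0.6 -2.3] gap 0.0288 g 69.2
[-0.86  0.62  0.21  1.79 -0.18  0.75 -0.49]
[-4.4, 0.0, -3.1, 0.0, 3.0, -0.0]
[-10.5, 0.1, -6.9, 0.0, 7.0, -0.0]
[-18.5, 0.1, -11.0, 0.1, 12.0, -0.0]
[-26.8, 0.2, -14.4, 0.1, 17.0, -0.0]
[-35.4, 0.2, -17.0, 0.1, 22.0, -0.0]
[-44.1, 0.3, -18.9, 0.2, 27.0, -0.0]
[-53.0, 0.3, -20.0, 0.2, 32.0, -0.0]
[-60.2, 0.4, -20.3, 0.2, 36.0, -0.0]
[-67.4, 0.4, -20.2, 0.2, 40.0, -0.0]
[-72.8, 0.4, -19.7, 0.3, 43.0, -0.0]
[-74.5, 0.4, -19.5, 0.3, 44.0, -0.0]
[-76.3, 0.5, -19.3, 0.3, 45.0, -0.0]
```

View pics/s2.png

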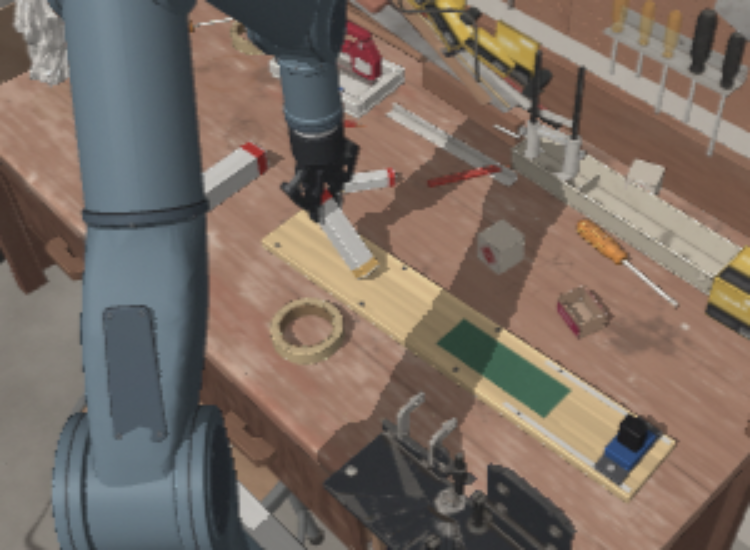

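```bash
python3 -m crank '[[0,0,1.5,0,0,0,20],[-4.4,0,-1.6,0,3,0,20],[-10.5,0.1,-5.4,0,7,0,20],[-10.5,0.1,-5.4,0,7,0,20]]' 70
python3 - <<'E'
from h import *
st()
E
```

```text
time_s: 5.17
eef_pos: [0.4857, 0.3398, 0.1058]
tool_rot: [-2.086, -2.224, -0.13]
ft_force: [0.4, -0.4, 0.8]
finger_gap: 0.0288
grasp_force: 69.6
5.17 [0.4857 0.3398 0.1058] tilt 7.1 yaw 3.7 gp [0.4858 0.3375 0.1247] F [ 0.4 -0.4  0.8] gap 0.0288 g 69.6
```

Run:
```python
from h import *
pivot([.48836,.28746,.0165],[4,9,14,19,24,29,33,36,37,37.9])
```

```text
[-5.9, 0.0, -4.2, 0.0, 4.0, 0.0]
[-13.6, 0.1, -8.8, 0.0, 9.0, 0.0]
[-21.8, 0.1, -12.8, 0.1, 14.0, 0.0]
[-30.2, 0.1, -16.0, 0.1, 19.0, 0.0]
[-38.9, 0.2, -18.5, 0.1, 24.0, 0.0]
[-47.7, 0.2, -20.2, 0.1, 29.0, 0.0]
[-54.9, 0.3, -21.1, 0.1, 33.0, 0.1]
[-60.3, 0.3, -21.3, 0.1, 36.0, 0.1]
[-62.2, 0.3, -21.4, 0.1, 37.0, 0.1]
[-63.8, 0.3, -21.4, 0.2, 37.9, 0.1]
```

```bash
python3 -m crank '[[-5.9,0,-4.2,0,4,0,20],[-13.6,0.1,-8.8,0,9,0,20],[-21.8,0.1,-12.8,0,14,0,20],[-30.2,0.1,-16,0.1,19,0,20],[-38.9,0.2,-18.5,0.1,24,0,20],[-47.7,0.2,-20.2,0.1,29,0,20],[-54.9,0.3,-21.1,0.1,33,0,20],[-60.3,0.3,-21.3,0.1,36,0,20],[-62.2,0.3,-21.4,0.1,37,0,20],[-63.8,0.3,-21.4,0.1,37.9,0,20],[-63.8,0.3,-21.4,0.1,37.9,0,20]]' 70
python3 - <<'E'
from h import *
st();print(ctrl.sense()["joints"].round(2),ctrl.sense()["torque"]); c=bars(); cv2.imwrite("pics/t3.png",c["image"][...,::-1])
c=bars("scene"); cv2.imwrite("pics/s3.png",cv2.resize(c["image"][120:290,200:380,::-1],None,fx=3,fy=3))
E
```

```text
time_s: 6.08
eef_pos: [0.4905, 0.2801, 0.1229]
tool_rot: [-1.684, -1.806, -0.704]
ft_force: [-1.8, -4.9, 27.8]
finger_gap: 0.0291
grasp_force: 72.6
6.08 [0.4905 0.2801 0.1229] tilt 45.4 yaw 4.0 gp [0.4915 0.2666 0.1362] F [-1.8 -4.9 27.8] gap 0.0291 g 72.6
[ 0.21  0.69 -0.48  2.   -0.91  0.64  0.69] [2.47850758 0.69488413 0.35993416]
top 0.83 ((0.45008260011672974, 0.5944189429283142), (0.1891889125108719, 0.04325966536998749), 4.8353590965271) z 0.042 0.047
top 0.58 ((0.6293914318084717, 0.4362584948539734), (0.02190343663096428, 0.09698552638292313), 57.82767105102539) z 0.022 0.028
top 0.43 ((0.48860621452331543, 0.2740497887134552), (0.02765401266515255, 0.030175847932696342), 1.5738343000411987) z 0.159 0.164
```

View pics/s3.png

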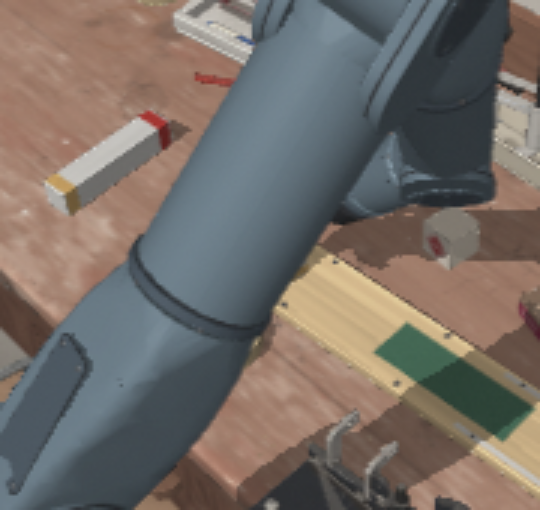

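```bash
python3 -m crank '[[0.7,0,-0.7,0,-0.3,0,20],[0.7,0,-0.7,0,-0.3,0,20],[0.7,0,-0.7,0,-0.3,0,20]]' 30
python3 - <<'E'
from h import *
st()
E
```

```text
time_s: 6.53
eef_pos: [0.4902, 0.2807, 0.123]
tool_rot: [-1.688, -1.814, -0.698]
ft_force: [-0.6, -1.6, 17.6]
finger_gap: 0.0288
grasp_force: 71.5
6.53 [0.4902 0.2807 0.123 ] tilt 44.9 yaw 4.1 gp [0.4912 0.2673 0.1364] F [-0.6 -1.6 17.6] gap 0.0288 g 71.5
```

```bash
python3 -m crank '[[0.9,0,-0.9,0,0,0,20],[0.9,0,-0.9,0,0,0,20],[0.9,0,-0.9,0,0,0,32],[0.9,0,-0.9,0,0,0,36],[0.9,0,-0.9,0,0,0,44],[0.9,0,-0.9,0,0,0,52],[0.9,0,-0.9,0,0,0,60],[0.9,0,-0.9,0,0,0,60]]' 30
python3 - <<'E'
from h import *
st(); bars()
E
```

```text
time_s: 7.2
eef_pos: [0.4887, 0.2764, 0.1209]
tool_rot: [-1.696, -1.814, -0.693]
ft_force: [-0.3, -0.4, 0.3]
finger_gap: 0.0599
grasp_force: 0.0
7.2 [0.4887 0.2764 0.1209] tilt 44.6 yaw 3.9 gp [0.4896 0.2631 0.1345] F [-0.3 -0.4  0.3] gap 0.0599 g 0.0
top 0.79 ((0.44995760917663574, 0.5937644839286804), (0.1889161467552185, 0.043784067034721375), 4.321420669555664) z 0.041 0.047
top 0.79 ((0.6301554441452026, 0.4354725778102875), (0.02241448499262333, 0.09683460742235184), 59.21761703491211) z 0.022 0.029
top 0.7 ((0.48868709802627563, 0.2698337137699127), (0.022097937762737274, 0.027912577614188194), 1.4019122123718262) z 0.158 0.162
```

```bash
python3 -m crank '[[0,0,-8,0,0,0,60],[0,0,-25,0,0,0,60],[0,0,-55,0,0,0,60],[0,0,-90,0,0,0,60],[0,0,-120,0,0,0,60],[0,0,-120,0,0,0,60]]' 30
cat >> h.py <<'E'
def mid(*P):
    pass
E
python3 - <<'E'
from h import *
st(); bars(); bars(); bars("scene")
b=np.array([.4890,.2725,0]); by=np.array([-np.sin(PSI),np.cos(PSI),0])
g=b+by*.008+[0,0,.136]
print(go(b+[0,0,.31],0,0)); print(go(g,-45,.09))
E
```

```text
time_s: 7.8
eef_pos: [0.4985, 0.1873, 0.2098]
tool_rot: [-1.705, -1.816, -0.7]
ft_force: [1.2, -0.5, -0.5]
finger_gap: 0.0599
grasp_force: 0.0
7.8 [0.4985 0.1873 0.2098] tilt 44.4 yaw 3.5 gp [0.4993 0.174  0.2234] F [ 1.2 -0.5 -0.5] gap 0.0599 g 0.0
top 0.71 ((0.4499061703681946, 0.5937255620956421), (0.18903566896915436, 0.044240884482860565), 4.649100303649902) z 0.042 0.047
top 0.54 ((0.6302246451377869, 0.43574514985084534), (0.022533569484949112, 0.09910400211811066), 56.876922607421875) z 0.022 0.028
top 0.49 ((0.48862430453300476, 0.2725025415420532), (0.027602318674325943, 0.028132891282439232), 1.4983758926391602) z 0.159 0.164
top 0.76 ((0.4508374035358429, 0.5941808819770813), (0.18730293214321136, 0.04227454215288162), 5.441139221191406) z 0.041 0.047
top 0.54 ((0.630521833896637, 0.4351058006286621), (0.022429333999753, 0.09774991124868393), 55.51081848144531) z 0.022 0.028
top 0.51 ((0.48866692185401917, 0.2712388038635254), (0.027640271931886673, 0.0306677408516407), 1.6070109605789185) z 0.16 0.164
top 0.27 ((0.5009939074516296, 0.11476185917854309), (0.1096794456243515, 0.677499532699585), 3.8460123538970947) z 0.019 0.026
scene 0.97 ((0.42820292711257935, 0.5905893445014954), (0.14858774840831757, 0.04695611447095871), 3.5151314735412598) z 0.041 0.046
scene 0.5 ((0.4893476665019989, 0.2593529224395752), (0.028887992724776268, 0.008740461431443691), 9.981768608093262) z 0.155 0.159
scene 0.26 ((0.522559404373169, -0.1879127323627472), (0.025504838675260544, 0.029974790289998055), 7.3107590675354) z 0.08 0.083
[116.1, 0.6, -4.8, -0.2, -44.6, 0.0]
[83.9, 1.1, 110.6, -0.2, -89.6, 0.1]
```

```bash
python3 -m crank '[[116,0.6,-5,-0.2,-44.6,0,60],[116,0.6,-5,-0.2,-44.6,0,60],[116,0.6,-5,-0.2,-44.6,0,60],[116,0.6,-5,-0.2,-44.6,0,60],[116,0.6,-5,-0.2,-44.6,0,60],[116,0.6,-5,-0.2,-44.6,0,60],[116,0.6,-5,-0.2,-44.6,0,60],[100,0.8,55,-0.2,-70,0,60],[100,0.8,55,-0.2,-70,0,60],[100,0.8,55,-0.2,-70,0,60],[83.9,1,110.6,-0.2,-89.6,0,60],[83.9,1,110.6,-0.2,-89.6,0,60],[83.9,1,110.6,-0.2,-89.6,0,60],[83.9,1,110.6,-0.2,-89.6,0,60],[83.9,1,110.6,-0.2,-89.6,0,60]]' 60
python3 - <<'E'
from h import *
st(); bars(); c=bars()
b=np.array([.4888,.2722,0]); by=np.array([-np.sin(PSI),np.cos(PSI),0])
g=b+by*.008+[0,0,.136]
print(go(g,-45)); print(ctrl.sense()["joints"].round(2))
E
```

```text
time_s: 9.35
eef_pos: [0.4828, 0.3321, 0.1821]
tool_rot: [1.681, 1.815, -0.707]
ft_force: [-0.7, 0.5, -0.6]
finger_gap: 0.0603
grasp_force: 0.0
9.35 [0.4828 0.3321 0.1821] tilt -45.3 yaw 4.3 gp [0.4819 0.3456 0.1955] F [-0.7  0.5 -0.6] gap 0.0603 g 0.0
top 0.81 ((0.6299022436141968, 0.43583571910858154), (0.02279154397547245, 0.0980086624622345), 57.681331634521484) z 0.022 0.028
top 0.54 ((0.4885154366493225, 0.27238917350769043), (0.027547352015972137, 0.027916457504034042), 1.9868004322052002) z 0.159 0.163
top 0.45 ((0.5296468138694763, 0.6000546216964722), (0.027691980823874474, 0.042264487594366074), 6.563354015350342) z 0.042 0.047
top 0.54 ((0.530892014503479, 0.6004227995872498), (0.021599262952804565, 0.04229672998189926), 1.4040682315826416) z 0.042 0.047
top 0.52 ((0.6304478049278259, 0.4350772500038147), (0.023053603246808052, 0.09771299362182617), 57.58360290527344) z 0.022 0.028
top 0.46 ((0.5207760334014893, -0.18683959543704987), (0.02054544910788536, 0.033053383231163025), 1.1531848907470703) z 0.08 0.083
top 0.44 ((0.49000656604766846, 0.269966185092926), (0.024904251098632812, 0.02733524888753891), 2.0623090267181396) z 0.159 0.164
[2.1, -2.2, 89.8, 0.1, -0.1, -0.2]
[-0.91  0.83 -0.05  1.36  0.5   1.6  -1.05]
```

```bash
python3 -m crank '[[1,-1,30,0,0,0,60],[2,-1.5,60,0,0,-0.2,60],[2,-2,78,0,0,-0.2,60],[2,-2,88,0,0,-0.2,60],[2,-2,90,0,0,-0.2,60],[2,-2,90,0,0,-0.2,60],[2,-2,90,0,0,-0.2,45],[2,-2,90,0,0,-0.2,36],[2,-2,90,0,0,-0.2,28],[2,-2,90,0,0,-0.2,20],[2,-2,90,0,0,-0.2,20],[2,-2,90,0,0,-0.2,20]]' 70
python3 - <<'E'
from h import *
st(); bars()
b=np.array([.4888,.2722,0]); by=np.array([-np.sin(PSI),np.cos(PSI),0])
P=b-by*.015+[0,0,.018]; print(P)
pivot(P,[2,5,9,14,19,24,29,34,39,42,44,45])
E
```

```text
time_s: 10.55
eef_pos: [0.4892, 0.2686, 0.1226]
tool_rot: [1.689, 1.814, -0.697]
ft_force: [-0.1, 3.2, 5.9]
finger_gap: 0.0292
grasp_force: 68.8
10.55 [0.4892 0.2686 0.1226] tilt -44.9 yaw 4.1 gp [0.4882 0.2819 0.136 ] F [-0.1  3.2  5.9] gap 0.0292 g 68.8
top 0.84 ((0.6302571296691895, 0.43569469451904297), (0.022749532014131546, 0.09899374842643738), 56.26244354248047) z 0.022 0.027
top 0.72 ((0.48593083024024963, 0.27097776532173157), (0.02761084772646427, 0.0303967148065567), 1.5467079877853394) z 0.159 0.163
[0.48982023 0.25723474 0.018     ]
[-2.8, -0.0, 2.3, -0.0, 2.0, 0.0]
[-6.9, -0.0, 6.0, -0.0, 5.0, 0.0]
[-12.0, -0.1, 11.3, -0.0, 9.0, 0.0]
[-17.9, -0.1, 18.4, -0.0, 14.0, 0.0]
[-23.1, -0.1, 25.9, -0.0, 19.0, 0.1]
[-27.7, -0.2, 33.9, -0.0, 24.0, 0.1]
[-31.5, -0.2, 42.2, -0.1, 29.0, 0.1]
[-34.6, -0.2, 50.8, -0.1, 34.0, 0.1]
[-37.0, -0.2, 59.7, -0.1, 39.0, 0.1]
[-38.0, -0.3, 65.1, -0.1, 42.0, 0.1]
[-38.5, -0.3, 68.7, -0.1, 44.0, 0.1]
[-38.7, -0.3, 70.6, -0.1, 45.0, 0.1]
```

```bash
python3 -m crank '[[-2.5,0,2.6,0,2,0,20],[-6.4,0,6.5,0,5,0,20],[-11.3,-0.1,12,0,9,0,20],[-17.2,-0.1,19.1,0,14,0,20],[-22.4,-0.1,26.6,0,19,0,20],[-27,-0.2,34.6,0,24,0,20],[-30.8,-0.2,42.9,0,29,0,20],[-33.9,-0.2,51.5,0,34,0,20],[-36.3,-0.2,60.4,0,39,0,20],[-37.5,-0.2,67,0,43,0,20],[-38,-0.3,71.3,0,45,0,20],[-38,-0.3,71.3,0,45,0,20]]' 70
python3 - <<'E'
from h import *
st()
P=[.48982,.25723,.017]
pivot(P,[3,7,12,17,22,27,32,36,40,42,44,45])
E
```

```text
time_s: 11.65
eef_pos: [0.4952, 0.1863, 0.0986]
tool_rot: [2.149, 2.291, -0.0]
ft_force: [-1.3, -6.0, 13.1]
finger_gap: 0.0291
grasp_force: 70.3
11.65 [0.4952 0.1863 0.0986] tilt -0.0 yaw 3.7 gp [0.4952 0.1863 0.1176] F [-1.3 -6.  13.1] gap 0.0291 g 70.3
[-4.2, 0.0, 3.8, 0.0, 3.0, 0.0]
[-9.4, 0.0, 9.3, 0.0, 7.0, 0.0]
[-15.4, 0.1, 16.6, 0.0, 12.0, 0.0]
[-20.7, 0.1, 24.4, 0.1, 17.0, 0.0]
[-25.4, 0.1, 32.6, 0.1, 22.0, 0.0]
[-29.3, 0.1, 41.2, 0.1, 27.0, 0.0]
[-32.4, 0.1, 50.1, 0.1, 32.0, 0.0]
[-34.3, 0.1, 57.4, 0.1, 36.0, 0.0]
[-35.8, 0.1, 64.8, 0.1, 40.0, 0.0]
[-36.3, 0.1, 68.6, 0.2, 42.0, 0.0]
[-36.7, 0.1, 72.3, 0.2, 44.0, 0.0]
[-36.8, 0.1, 74.2, 0.2, 45.0, 0.0]
```

```bash
python3 -m crank '[[-4.2,0,3.5,0,3,0,20],[-9.4,0,8.9,0,7,0,20],[-15.4,0.1,16.1,0,12,0,20],[-20.7,0.1,23.9,0,17,0,20],[-25.4,0.1,32.1,0,22,0,20],[-29.3,0.1,40.7,0,27,0,20],[-32.1,0.1,48.6,0,31.5,0,20],[-33.6,0.1,54,0,34.5,0,20],[-34.3,0.1,56.9,0,36,0,20],[-34.3,0.1,56.9,0,36,0,20]]' 70
python3 - <<'E'
from h import *
st()
P=[.48982,.25723,.0175]
pivot(P,[2,4,6,7,8,9])
E
```

```text
time_s: 12.48
eef_pos: [0.4969, 0.1542, 0.0398]
tool_rot: [-1.791, -1.911, -0.58]
ft_force: [-0.0, -2.5, 2.7]
finger_gap: 0.029
grasp_force: 69.6
12.48 [0.4969 0.1542 0.0398] tilt 36.1 yaw 3.8 gp [0.4977 0.143  0.0551] F [-0.  -2.5  2.7] gap 0.029 g 69.6
[-2.7, 0.0, 2.5, 0.0, 2.0, -0.0]
[-5.3, 0.0, 5.1, 0.0, 4.0, -0.0]
[-7.9, 0.0, 7.8, 0.0, 6.0, -0.0]
[-9.1, 0.1, 9.2, 0.0, 7.0, -0.0]
[-10.3, 0.1, 10.6, 0.0, 8.0, -0.0]
[-11.5, 0.1, 12.0, 0.0, 9.0, -0.0]
```

```bash
cat >> h.py <<'E'
def slope(cam="top",ylo=-.1,yhi=.45,xlo=None):
    c=ctrl.capture(cam); q=cloud(c); by=np.array([-np.sin(PSI),np.cos(PSI)]); bx=np.array([np.cos(PSI),np.sin(PSI)])
    o=np.array([.501,.1148]); u=(q[:,:2]-o)@bx; v=(q[:,:2]-o)@by
    m=(abs(u)<.02)&(q[:,2]>.025)&(q[:,2]<.3)
    h=np.round(v/.01).astype(int)
    for k in range(-32,34):
        w=m&(h==k)
        if w.sum()>3: print(k*10,w.sum(),np.round(np.percentile(q[w,2],[10,50,90])*1e3,0),"u",np.round(np.percentile(u[w],[5,95])*1e3),end="; ")
    print()
E
python3 - <<'E'
from h import *
c=slope(); slope("scene")
E
```

```text
-320 14 [42. 47. 80.] u [-7. 19.]; -310 37 [43. 79. 85.] u [-9. 19.]; -300 17 [43. 78. 84.] u [-3. 20.]; -100 33 [280. 287. 294.] u [-19.  18.]; -90 74 [270. 278. 286.] u [-17.  19.]; -80 73 [256. 265. 271.] u [-18.  18.]; -70 65 [244. 251. 257.] u [-17.  18.]; -60 72 [229. 237. 245.] u [-19.  18.]; -50 65 [217. 224. 233.] u [-18.  18.]; -40 62 [196. 202. 221.] u [-18.  19.]; -30 61 [188. 196. 203.] u [-18.  17.]; -20 57 [172. 183. 189.] u [-17.  18.]; -10 68 [124. 143. 175.] u [-19.  17.]; 0 52 [104. 118. 130.] u [-19.  17.]; 10 52 [ 60.  65. 112.] u [-18.  18.]; 20 43 [59. 65. 85.] u [-17.  19.]; 30 47 [58. 62. 71.] u [-16.  18.]; 40 45 [54. 60. 65.] u [-17.  16.]; 50 31 [56. 60. 64.] u [-17.  10.]; 60 40 [54. 56. 62.] u [-16.  11.]; 70 34 [50. 57. 59.] u [-19.  11.]; 80 36 [51. 56. 60.] u [-18.  11.]; 90 37 [52. 55. 59.] u [-18.   9.]; 100 30 [50. 54. 58.] u [-17.   9.]; 110 36 [49. 52. 57.] u [-17.  10.]; 120 35 [46. 51. 54.] u [-17.  10.]; 130 30 [47. 50. 55.] u [-16.  11.]; 140 36 [47. 49. 53.] u [-16.  11.]; 200 5 [25. 26. 27.] u [ 3. 16.]; 
-320 63 [34. 46. 77.] u [-18.  17.]; -310 50 [44. 74. 82.] u [-16.   9.]; -300 47 [43. 75. 82.] u [-15.   7.]; -290 36 [44. 64. 81.] u [-18.   8.]; -280 5 [40. 41. 43.] u [-17.  -4.]; 140 11 [48. 50. 52.] u [-17.  10.];
```

```bash
python3 -m crank '[[-2,0,1.9,0,1.5,0,20],[-4,0,3.8,0,3,0,20],[-5.8,0,5.7,0,4.5,0,20],[-7.3,0,7.2,0,5.6,0,20],[-8.2,0,8.2,0,6.3,0,20],[-8.2,0,8.2,0,6.3,0,20]]' 70
python3 - <<'E'
from h import *
st();slope()
E
```

```text
time_s: 13.08
eef_pos: [0.4958, 0.1544, 0.0294]
tool_rot: [-1.718, -1.844, -0.662]
ft_force: [-0.6, -0.2, -1.4]
finger_gap: 0.029
grasp_force: 69.2
13.08 [0.4958 0.1544 0.0294] tilt 42.3 yaw 4.1 gp [0.4967 0.1416 0.0434] F [-0.6 -0.2 -1.4] gap 0.029 g 69.2
-320 9 [43. 46. 80.] u [ 4. 19.]; -310 6 [44. 62. 82.] u [ 7. 19.]; -250 8 [275. 292. 298.] u [ 2. 14.]; -240 8 [280. 288. 293.] u [10. 18.]; -150 7 [296. 298. 300.] u [ 3. 18.]; -140 48 [287. 293. 299.] u [-12.  19.]; -130 85 [268. 283. 294.] u [-18.  18.]; -120 77 [251. 258. 267.] u [-18.  17.]; -110 71 [241. 246. 253.] u [-19.  18.]; -100 65 [229. 236. 244.] u [-18.  18.]; -90 66 [218. 225. 231.] u [-18.  18.]; -80 66 [207. 214. 221.] u [-17.  19.]; -70 62 [196. 205. 213.] u [-19.  18.]; -60 67 [176. 184. 201.] u [-18.  19.]; -50 54 [173. 179. 183.] u [-19.  19.]; -40 56 [163. 170. 178.] u [-18.  17.]; -30 55 [153. 160. 166.] u [-18.  18.]; -20 65 [107. 120. 153.] u [-17.  17.]; -10 51 [ 95. 104. 117.] u [-19.  18.]; 0 34 [ 49.  95. 102.] u [-19.  17.]; 10 51 [49. 53. 85.] u [-18.  19.]; 20 41 [47. 52. 67.] u [-18.  18.]; 30 49 [47. 51. 57.] u [-16.  17.]; 40 42 [44. 48. 52.] u [-20.  16.]; 50 32 [44. 50. 54.] u [-19.   9.]; 60 39 [46. 49. 52.] u [-19.   8.]; 70 31 [45. 50. 53.] u [-19.   8.]; 80 33 [46. 49. 54.] u [-18.   9.]; 90 37 [45. 49. 53.] u [-18.   9.]; 100 30 [46. 50. 53.] u [-17.   9.]; 110 39 [43. 48. 53.] u [-17.  10.]; 120 34 [46. 49. 52.] u [-20.   7.]; 130 30 [45. 49. 51.] u [-19.   8.]; 140 30 [43. 50. 55.] u [-19.   8.];
```

```bash
python3 -m crank '[[-0.6,0,0.6,0,0.4,0,20],[-0.9,0,0.9,0,0.5,0,20],[-0.9,0,0.9,0,0.5,0,32],[-0.9,0,0.9,0,0.5,0,40],[-0.9,0,0.9,0,0.5,0,50],[-0.9,0,0.9,0,0.5,0,60],[-0.9,0,0.9,0,0.5,0,60],[-0.9,0,-20,0,0.5,0,60],[-0.9,0,-55,0,0.5,0,60],[-0.9,0,-95,0,0.5,0,60],[-0.9,0,-130,0,0.5,0,60],[-0.9,0,-130,0,0.5,0,60]]' 70
python3 - <<'E'
from h import *
st();bars();bars();bars()
E
```

```text
time_s: 14.13
eef_pos: [0.5069, 0.0609, 0.1285]
tool_rot: [-1.723, -1.84, -0.676]
ft_force: [0.8, 0.1, -0.0]
finger_gap: 0.06
grasp_force: 0.0
14.13 [0.5069 0.0609 0.1285] tilt 42.5 yaw 3.6 gp [0.5076 0.048  0.1425] F [ 0.8  0.1 -0. ] gap 0.06 g 0.0
top 0.67 ((0.4917171597480774, 0.1875326931476593), (0.029977435246109962, 0.1380699723958969), 3.846127510070801) z 0.049 0.055
top 0.65 ((0.4511248469352722, 0.5941368341445923), (0.1865147054195404, 0.042805276811122894), 5.33805513381958) z 0.042 0.047
top 0.52 ((0.6303585767745972, 0.4360455870628357), (0.023213442414999008, 0.09882814437150955), 57.0460205078125) z 0.022 0.027
top 0.88 ((0.49133676290512085, 0.18909886479377747), (0.02993708662688732, 0.13458341360092163), 3.556452751159668) z 0.049 0.055
top 0.72 ((0.449743390083313, 0.5941900610923767), (0.18961499631404877, 0.04330170154571533), 4.739338397979736) z 0.042 0.047
top 0.68 ((0.6301171779632568, 0.43562325835227966), (0.02254245989024639, 0.09885591268539429), 57.3891716003418) z 0.022 0.028
top 0.71 ((0.4502007067203522, 0.5932292938232422), (0.1891469657421112, 0.044650960713624954), 4.2687296867370605) z 0.042 0.047
top 0.64 ((0.49231433868408203, 0.1892554610967636), (0.029745301231741905, 0.13425026834011078), 1.632987141609192) z 0.049 0.055
top 0.63 ((0.6298416256904602, 0.4364631772041321), (0.023107867687940598, 0.09680814296007156), 56.924888610839844) z 0.021 0.027
```

Run:
```python
from h import *
print(go([.492,.17,.20],0)); print(go([.4904,.2355,.043],-45,.10))
```

```text
[113.7, -2.3, 28.8, -0.2, -42.9, 0.2]
[148.7, 1.3, 171.5, -0.1, -87.9, 0.3]
```

```bash
python3 -m crank '[[113.7,-2,28.8,-0.2,-42.9,0.2,60],[113.7,-2,28.8,-0.2,-42.9,0.2,60],[113.7,-2,28.8,-0.2,-42.9,0.2,60],[113.7,-2,28.8,-0.2,-42.9,0.2,60],[113.7,-2,28.8,-0.2,-42.9,0.2,60],[113.7,-2,28.8,-0.2,-42.9,0.2,60],[131,0,100,-0.1,-66,0.2,60],[131,0,100,-0.1,-66,0.2,60],[131,0,100,-0.1,-66,0.2,60],[148.7,1.3,171.5,-0.1,-87.9,0.3,60],[148.7,1.3,171.5,-0.1,-87.9,0.3,60],[148.7,1.3,171.5,-0.1,-87.9,0.3,60],[148.7,1.3,171.5,-0.1,-87.9,0.3,60],[148.7,1.3,171.5,-0.1,-87.9,0.3,60]]' 70
python3 - <<'E'
from h import *
st();bars();bars();print(go([.4904,.2355,.043],-45))
E
```

```text
time_s: 15.6
eef_pos: [0.4833, 0.2954, 0.096]
tool_rot: [1.678, 1.814, -0.71]
ft_force: [-2.0, -0.6, -1.4]
finger_gap: 0.0598
grasp_force: 0.0
15.6 [0.4833 0.2954 0.096 ] tilt -45.5 yaw 4.3 gp [0.4824 0.3089 0.1094] F [-2.  -0.6 -1.4] gap 0.0598 g 0.0
top 0.92 ((0.49173080921173096, 0.18756508827209473), (0.03005886636674404, 0.13797850906848907), 3.8105952739715576) z 0.049 0.054
top 0.84 ((0.6303026080131531, 0.4357825815677643), (0.02260623499751091, 0.09897632151842117), 56.96434783935547) z 0.022 0.028
top 0.71 ((0.45172595977783203, 0.6015467643737793), (0.09911873191595078, 0.18625392019748688), 68.5678482055664) z 0.042 0.049
top 0.81 ((0.4916149377822876, 0.1877058893442154), (0.030121514573693275, 0.13786089420318604), 3.649733543395996) z 0.049 0.055
top 0.72 ((0.6307986378669739, 0.43514394760131836), (0.02133633941411972, 0.0968557596206665), 57.729156494140625) z 0.022 0.028
top 0.44 ((0.4493001103401184, 0.5929965376853943), (0.18638058006763458, 0.03662188723683357), 4.011812686920166) z 0.042 0.048
[2.3, -1.9, 98.5, -0.1, 0.0, -0.2]
```

```bash
python3 -m crank '[[1,-1,30,0,0,0,60],[2,-1.5,60,0,0,-0.2,60],[2,-1.9,80,0,0,-0.2,60],[2,-1.9,92,0,0,-0.2,60],[2,-1.9,97.5,0,0,-0.2,60],[2,-1.9,97.5,0,0,-0.2,60]]' 70
python3 - <<'E'
from h import *
st();print(go([.4904,.2355,.043],-45))
E
```

```text
time_s: 16.3
eef_pos: [0.4914, 0.2221, 0.031]
tool_rot: [1.693, 1.808, -0.704]
ft_force: [-0.4, -0.1, 0.1]
finger_gap: 0.0598
grasp_force: 0.0
16.3 [0.4914 0.2221 0.031 ] tilt -45.1 yaw 3.8 gp [0.4906 0.2355 0.0444] F [-0.4 -0.1  0.1] gap 0.0598 g 0.0
[1.0, -0.1, 1.0, -0.1, 0.1, -0.1]
```

```bash
python3 -m crank '[[0.8,0,0.8,0,0,0,45],[0.8,0,0.8,0,0,0,36],[0.8,0,0.8,0,0,0,28],[0.8,0,0.8,0,0,0,20],[0.8,0,0.8,0,0,0,20],[0.8,0,0.8,0,0,0,20]]' 70
python3 - <<'E'
from h import *
st(); bars()
by=np.array([-np.sin(PSI),np.cos(PSI),0])
P=np.array([.4930,.1876,.0172])-by*.07; print(P)
pivot(P,[3,7,11,15,20,25,30,35,39,42,44,45])
E
```

```text
time_s: 16.8
eef_pos: [0.4911, 0.2253, 0.03]
tool_rot: [1.69, 1.811, -0.7]
ft_force: [-0.7, 2.6, 5.9]
finger_gap: 0.0287
grasp_force: 69.3
16.8 [0.4911 0.2253 0.03  ] tilt -45.0 yaw 4.0 gp [0.4901 0.2387 0.0434] F [-0.7  2.6  5.9] gap 0.0287 g 69.3
top 0.87 ((0.45278650522232056, 0.5583571195602417), (0.18933936953544617, 0.11577199399471283), 4.802399635314941) z 0.042 0.047
top 0.77 ((0.4923834800720215, 0.18629369139671326), (0.02980862185359001, 0.13423745334148407), 1.70287024974823) z 0.049 0.054
top 0.59 ((0.5018941164016724, 0.07096587121486664), (0.0811963826417923, 0.557097852230072), 4.473680019378662) z 0.047 0.047
top 0.58 ((0.6296883821487427, 0.4354870021343231), (0.022262856364250183, 0.09594246000051498), 55.8241081237793) z 0.022 0.027
[0.49776107 0.1177621  0.0172    ]
[-4.6, -0.0, -3.4, -0.0, 3.0, 0.0]
[-10.9, -0.0, -7.5, -0.0, 7.0, 0.0]
[-17.5, -0.0, -11.2, -0.0, 11.0, 0.0]
[-24.4, -0.0, -14.5, -0.0, 15.0, 0.0]
[-33.2, -0.0, -17.8, -0.0, 20.0, 0.0]
[-42.3, -0.0, -20.4, -0.0, 25.0, 0.0]
[-51.6, -0.0, -22.1, -0.0, 30.0, 0.0]
[-61.1, -0.0, -23.1, -0.0, 35.0, 0.0]
[-68.6, -0.1, -23.2, -0.0, 39.0, 0.0]
[-74.3, -0.1, -23.0, -0.0, 42.0, 0.0]
[-78.1, -0.1, -22.7, -0.0, 44.0, 0.0]
[-80.0, -0.1, -22.5, -0.0, 45.0, 0.0]
```

```bash
python3 -m crank '[[-4.2,0,-3,0,3,0,20],[-10.3,0,-6.9,0,7,0,20],[-16.9,0,-10.6,0,11,0,20],[-23.8,0,-13.9,0,15,0,20],[-32.6,0,-17.2,0,20,0,20],[-41.7,0,-19.8,0,25,0,20],[-51,0,-21.5,0,30,0,20],[-60.5,0,-22.5,0,35,0,20],[-68,0,-22.6,0,39,0,20],[-73.7,0,-22.4,0,42,0,20],[-77.5,0,-22.1,0,44,0,20],[-79.4,0,-21.9,0,45,0,20],[-79.4,0,-21.9,0,45,0,20]]' 70
python3 - <<'E'
from h import *
st()
pivot([.49776,.11776,.0175],[4,8,13,18,23,28,33,37,40,42,44,45])
E
```

```text
time_s: 17.98
eef_pos: [0.494, 0.1816, 0.101]
tool_rot: [2.147, 2.293, -0.005]
ft_force: [0.5, -1.4, -1.0]
finger_gap: 0.029
grasp_force: 69.4
17.98 [0.494  0.1816 0.101 ] tilt -0.1 yaw 3.8 gp [0.494  0.1816 0.12  ] F [ 0.5 -1.4 -1. ] gap 0.029 g 69.4
[-6.0, 0.0, -4.2, 0.0, 4.0, -0.0]
[-12.3, 0.0, -8.1, 0.0, 8.0, -0.0]
[-20.4, 0.0, -12.2, 0.0, 13.0, -0.0]
[-29.0, 0.0, -15.6, 0.0, 18.0, -0.0]
[-37.7, 0.1, -18.2, 0.1, 23.0, -0.0]
[-46.7, 0.1, -20.1, 0.1, 28.0, -0.0]
[-55.8, 0.1, -21.2, 0.1, 33.0, -0.1]
[-63.2, 0.1, -21.5, 0.1, 37.0, -0.1]
[-68.7, 0.1, -21.4, 0.1, 40.0, -0.1]
[-72.3, 0.1, -21.1, 0.1, 42.0, -0.1]
[-76.0, 0.1, -20.8, 0.1, 44.0, -0.1]
[-77.8, 0.1, -20.5, 0.1, 45.0, -0.1]
```

```bash
python3 -m crank '[[-6,0,-3.2,0,4,0,20],[-12.3,0,-7.1,0,8,0,20],[-20.4,0,-11.2,0,13,0,20],[-29,0,-14.6,0,18,0,20],[-37.7,0,-17.3,0,23,0,20],[-46.7,0,-19.3,0,28,0,20],[-55.8,0,-20.5,0,33,0,20],[-63.2,0,-20.9,0,37,0,20],[-68.7,0,-20.9,0,40,0,20],[-68.7,0,-20.9,0,40,0,20]]' 70
python3 - <<'E'
from h import *
st(); slope(); pivot([.49776,.11776,.0175],[1,2,3,4,5])
E
```

```text
time_s: 18.82
eef_pos: [0.5007, 0.116, 0.1249]
tool_rot: [-1.746, -1.859, -0.641]
ft_force: [-2.0, -2.5, 22.2]
finger_gap: 0.0291
grasp_force: 71.9
18.82 [0.5007 0.116  0.1249] tilt 40.5 yaw 3.7 gp [0.5015 0.1037 0.1394] F [-2.  -2.5 22.2] gap 0.0291 g 71.9
-100 36 [290. 297. 300.] u [-17.  18.]; -90 77 [275. 280. 294.] u [-17.  19.]; -80 68 [267. 275. 281.] u [-18.  18.]; -70 67 [255. 263. 271.] u [-18.  17.]; -60 84 [213. 250. 257.] u [-19.  18.]; -50 67 [198. 210. 219.] u [-18.  17.]; -40 46 [191. 198. 203.] u [-18.  19.]; -30 26 [ 32. 182. 191.] u [-18.  19.]; -20 28 [110. 157. 169.] u [-18.  18.]; -10 53 [151. 158. 162.] u [-20.  19.]; 0 57 [142. 159. 163.] u [-19.  17.]; 10 40 [155. 157. 161.] u [-16.  11.]; 
[-1.5, 0.0, -1.2, 0.0, 1.0, 0.0]
[-2.9, 0.0, -2.3, 0.0, 2.0, 0.0]
[-4.4, 0.0, -3.5, 0.0, 3.0, 0.0]
[-5.9, 0.0, -4.6, 0.0, 4.0, 0.0]
[-7.5, 0.0, -5.7, 0.0, 5.0, 0.0]
```

```bash
python3 -m crank '[[-0.5,0,-2,0,1,0,20],[-1.9,0,-3.3,0,2,0,20],[-3.4,0,-4.5,0,3,0,20],[-4.9,0,-5.6,0,4,0,20],[-5.7,0,-6.2,0,4.5,0,20],[-5.7,0,-6.2,0,4.5,0,20]]' 70
python3 - <<'E'
from h import *
st(); s=ctrl.sense(); print(s["torque"])
E
```

```text
time_s: 19.37
eef_pos: [0.5006, 0.1086, 0.1247]
tool_rot: [-1.695, -1.815, -0.696]
ft_force: [1.7, 2.7, 7.4]
finger_gap: 0.0288
grasp_force: 70.4
19.37 [0.5006 0.1086 0.1247] tilt 44.6 yaw 3.9 gp [0.5015 0.0953 0.1382] F [1.7 2.7 7.4] gap 0.0288 g 70.4
[ 1.29385822 -0.44786324 -0.35887683]
```

```bash
python3 -m crank '[[0.2,0,-0.2,0,0,0,30],[0.2,0,-0.2,0,0,0,32],[0.2,0,-0.2,0,0,0,36],[0.2,0,-0.2,0,0,0,44],[0.2,0,-0.2,0,0,0,52],[0.2,0,-0.2,0,0,0,60],[0.2,0,-0.2,0,0,0,60],[0,0,-8,0,0,0,60],[0,0,-25,0,0,0,60],[0,0,-55,0,0,0,60],[0,0,-90,0,0,0,60],[0,0,-120,0,0,0,60],[0,0,-120,0,0,0,60]]' 30
python3 - <<'E'
from h import *
st(); bars(); bars(); bars("scene")
b=np.array([.499,.1025,0]); by=np.array([-np.sin(PSI),np.cos(PSI),0])
g=b+by*.008+[0,0,.136]
print(go(b+[0,0,.31],0,0)); print(go(g,-45,.09))
E
```

```text
time_s: 20.45
eef_pos: [0.5083, 0.0177, 0.2119]
tool_rot: [-1.707, -1.817, -0.697]
ft_force: [1.3, -0.4, -0.9]
finger_gap: 0.0597
grasp_force: 0.0
20.45 [0.5083 0.0177 0.2119] tilt 44.2 yaw 3.5 gp [0.5091 0.0044 0.2255] F [ 1.3 -0.4 -0.9] gap 0.0597 g 0.0
top 0.59 ((0.45026931166648865, 0.5945433974266052), (0.1888536959886551, 0.043430935591459274), 4.765811920166016) z 0.041 0.047
top 0.48 ((0.49859899282455444, 0.10341446101665497), (0.027588872238993645, 0.030582765117287636), 1.5456911325454712) z 0.159 0.164
top 0.8 ((0.4491146504878998, 0.5939488410949707), (0.19009807705879211, 0.04276376590132713), 4.442756175994873) z 0.042 0.047
top 0.73 ((0.6304516196250916, 0.4350396692752838), (0.02331371046602726, 0.09790422767400742), 56.36458206176758) z 0.022 0.028
top 0.71 ((0.49873825907707214, 0.10467547923326492), (0.027737047523260117, 0.02773478254675865), 2.286231279373169) z 0.159 0.164
scene 0.88 ((0.45016607642173767, 0.5952536463737488), (0.19239231944084167, 0.0495884083211422), 4.876955986022949) z 0.042 0.046
scene 0.57 ((0.32103246450424194, -0.059335798025131226), (0.5147119760513306, 0.03605862334370613), 42.09921646118164) z 0.159 0.161
scene 0.53 ((0.6305696368217468, 0.43536126613616943), (0.030162649229168892, 0.09838031977415085), 56.859745025634766) z 0.021 0.026
[114.3, 0.5, -3.9, -0.2, -44.4, 0.1]
[82.5, 1.0, 111.6, -0.2, -89.4, 0.1]
```

```bash
python3 -m crank '[[114,0.5,-4,-0.2,-44.4,0,60],[114,0.5,-4,-0.2,-44.4,0,60],[114,0.5,-4,-0.2,-44.4,0,60],[114,0.5,-4,-0.2,-44.4,0,60],[114,0.5,-4,-0.2,-44.4,0,60],[114,0.5,-4,-0.2,-44.4,0,60],[114,0.5,-4,-0.2,-44.4,0,60],[98,0.8,55,-0.2,-70,0,60],[98,0.8,55,-0.2,-70,0,60],[98,0.8,55,-0.2,-70,0,60],[82.5,1,111.6,-0.2,-89.4,0,60],[82.5,1,111.6,-0.2,-89.4,0,60],[82.5,1,111.6,-0.2,-89.4,0,60],[82.5,1,111.6,-0.2,-89.4,0,60],[82.5,1,111.6,-0.2,-89.4,0,60],[82.5,1,111.6,-0.2,-89.4,0,60]]' 60
python3 - <<'E'
from h import *
st(); bars(); c=bars()
b=np.array([.4992,.1035,0]); by=np.array([-np.sin(PSI),np.cos(PSI),0])
g=b+by*.008+[0,0,.136]
print(go(g,-45))
E
```

```text
time_s: 22.08
eef_pos: [0.4951, 0.1609, 0.1851]
tool_rot: [1.688, 1.815, -0.7]
ft_force: [0.1, 1.9, 0.5]
finger_gap: 0.06
grasp_force: 0.0
22.08 [0.4951 0.1609 0.1851] tilt -44.9 yaw 4.1 gp [0.4942 0.1743 0.1985] F [0.1 1.9 0.5] gap 0.06 g 0.0
top 0.69 ((0.44920557737350464, 0.593940794467926), (0.19062823057174683, 0.04327178746461868), 4.390006065368652) z 0.042 0.047
top 0.67 ((0.6300883293151855, 0.43558624386787415), (0.022829603403806686, 0.09864909201860428), 57.3217887878418) z 0.022 0.028
top 0.43 ((0.4986596703529358, 0.10343204438686371), (0.027693647891283035, 0.03046051599085331), 1.5148836374282837) z 0.159 0.164
top 0.37 ((0.520881712436676, -0.1863398551940918), (0.02067805826663971, 0.033198870718479156), 1.304135799407959) z 0.081 0.084
top 0.92 ((0.44985711574554443, 0.593774676322937), (0.18892651796340942, 0.04298754408955574), 4.628413677215576) z 0.042 0.047
top 0.83 ((0.6287795901298523, 0.43533462285995483), (0.022203121334314346, 0.0974864810705185), 56.29791259765625) z 0.022 0.027
top 0.52 ((0.49721240997314453, 0.10333568602800369), (0.024959007278084755, 0.030498266220092773), 1.8365333080291748) z 0.159 0.163
top 0.36 ((0.5208688378334045, -0.18628069758415222), (0.020595042034983635, 0.033700741827487946), 1.4673559665679932) z 0.08 0.083
[3.5, -1.6, 88.6, 0.0, -0.1, -0.2]
```

```bash
python3 -m crank '[[1,-1,30,0,0,0,60],[2.5,-1.5,60,0,0,-0.2,60],[3.5,-1.5,77,0,0,-0.2,60],[3.5,-1.5,86,0,0,-0.2,60],[3.5,-1.5,88.5,0,0,-0.2,60],[3.5,-1.5,88.5,0,0,-0.2,60],[3.5,-1.5,88.5,0,0,-0.2,45],[3.5,-1.5,88.5,0,0,-0.2,36],[3.5,-1.5,88.5,0,0,-0.2,28],[3.5,-1.5,88.5,0,0,-0.2,20],[3.5,-1.5,88.5,0,0,-0.2,20],[3.5,-1.5,88.5,0,0,-0.2,20]]' 70
python3 - <<'E'
from h import *
st(); bars()
b=np.array([.4990,.1033,0]); by=np.array([-np.sin(PSI),np.cos(PSI),0])
P=b-by*.015+[0,0,.018]; print(P)
pivot(P,[2,5,9,14,19,24,29,34,39,42,44,45])
E
```

```text
time_s: 23.28
eef_pos: [0.4997, 0.1006, 0.1226]
tool_rot: [1.688, 1.813, -0.697]
ft_force: [0.7, 3.2, 6.6]
finger_gap: 0.0288
grasp_force: 68.8
23.28 [0.4997 0.1006 0.1226] tilt -45.0 yaw 4.1 gp [0.4987 0.114  0.136 ] F [0.7 3.2 6.6] gap 0.0288 g 68.8
top 0.88 ((0.45001882314682007, 0.5943519473075867), (0.1891578584909439, 0.04373202100396156), 4.405365943908691) z 0.041 0.048
top 0.82 ((0.6301681399345398, 0.4356580674648285), (0.022395582869648933, 0.09530588239431381), 57.98356628417969) z 0.021 0.028
[0.50002023 0.08833474 0.018     ]
[-2.8, -0.0, 2.3, -0.0, 2.0, 0.0]
[-7.0, -0.0, 6.0, -0.0, 5.0, 0.0]
[-12.1, -0.1, 11.2, -0.0, 9.0, 0.0]
[-18.1, -0.1, 18.2, -0.0, 14.0, 0.0]
[-23.4, -0.1, 25.7, -0.0, 19.0, 0.1]
[-28.0, -0.2, 33.7, -0.1, 24.0, 0.1]
[-31.9, -0.2, 42.0, -0.1, 29.0, 0.1]
[-35.1, -0.2, 50.6, -0.1, 34.0, 0.1]
[-37.5, -0.3, 59.4, -0.1, 39.0, 0.1]
[-38.6, -0.3, 64.8, -0.1, 42.0, 0.1]
[-39.1, -0.3, 68.5, -0.1, 44.0, 0.1]
[-39.4, -0.3, 70.3, -0.1, 45.0, 0.2]
```

Same as the first laying-over; a slight downward bias keeps the end in contact.

```bash
python3 -m crank '[[-2.5,0,2.6,0,2,0,20],[-6.5,0,6.5,0,5,0,20],[-11.5,-0.1,11.8,0,9,0,20],[-17.5,-0.1,18.8,0,14,0,20],[-22.8,-0.1,26.3,0,19,0,20],[-27.4,-0.2,34.3,0,24,0,20],[-31.3,-0.2,42.6,0,29,0,20],[-34.5,-0.2,51.2,0,34,0,20],[-36.9,-0.2,60,0,39,0,20],[-38.2,-0.2,66.7,0,43,0,20],[-38.8,-0.3,70.9,0,45,0,20],[-38.8,-0.3,70.9,0,45,0,20]]' 70
python3 - <<'E'
from h import *
st()
pivot([.50002,.08833,.0172],[3,7,12,17,22,27,31,34,36,40])
E
```

```text
time_s: 24.38
eef_pos: [0.5053, 0.0184, 0.099]
tool_rot: [-2.149, -2.292, 0.0]
ft_force: [0.5, -5.8, 11.8]
finger_gap: 0.0288
grasp_force: 70.3
24.38 [0.5053 0.0184 0.099 ] tilt 0.0 yaw 3.7 gp [0.5053 0.0184 0.118 ] F [ 0.5 -5.8 11.8] gap 0.0288 g 70.3
[-4.2, 0.0, 3.8, 0.0, 3.0, -0.0]
[-9.4, 0.0, 9.2, 0.0, 7.0, -0.0]
[-15.5, 0.1, 16.4, 0.0, 12.0, -0.0]
[-20.8, 0.1, 24.1, 0.1, 17.0, -0.0]
[-25.5, 0.1, 32.2, 0.1, 22.0, -0.0]
[-29.5, 0.1, 40.8, 0.1, 27.0, -0.0]
[-32.1, 0.1, 47.8, 0.1, 31.0, -0.0]
[-33.7, 0.1, 53.2, 0.1, 34.0, -0.0]
[-34.7, 0.1, 56.9, 0.1, 36.0, -0.0]
[-36.2, 0.1, 64.2, 0.2, 40.0, -0.0]
```

```bash
python3 -m crank '[[-4.2,0,3.5,0,3,0,20],[-9.4,0,8.9,0,7,0,20],[-15.5,0.1,16,0,12,0,20],[-20.8,0.1,23.6,0,17,0,20],[-25.5,0.1,31.8,0,22,0,20],[-29.5,0.1,40.4,0,27,0,20],[-32.1,0.1,47.4,0,31,0,20],[-33.7,0.1,52.8,0,34,0,20],[-34.7,0.1,56.5,0,36,0,20],[-34.7,0.1,56.5,0,36,0,20]]' 70
python3 - <<'E'
from h import *
st();slope()
pivot([.50002,.08833,.0175],[2,4,6,7,8,9])
E
```

```text
time_s: 25.22
eef_pos: [0.507, -0.0142, 0.0409]
tool_rot: [-1.791, -1.911, -0.581]
ft_force: [0.5, -3.4, 4.1]
finger_gap: 0.0284
grasp_force: 69.8
25.22 [ 0.507  -0.0142  0.0409] tilt 36.1 yaw 3.8 gp [ 0.5078 -0.0254  0.0562] F [ 0.5 -3.4  4.1] gap 0.0284 g 69.8
-270 43 [284. 291. 297.] u [-18.  19.]; -260 83 [273. 281. 287.] u [-18.  17.]; -250 80 [263. 269. 275.] u [-18.  17.]; -240 91 [245. 254. 262.] u [-19.  18.]; -230 74 [232. 239. 246.] u [-19.  18.]; -220 76 [217. 228. 234.] u [-17.  18.]; -210 75 [198. 205. 222.] u [-18.  17.]; -200 67 [190. 198. 204.] u [-20.  18.]; -190 73 [173. 184. 191.] u [-18.  19.]; -180 93 [127. 140. 177.] u [-18.  16.]; -170 60 [111. 121. 134.] u [-17.  16.]; -160 53 [ 60.  69. 114.] u [-19.  17.]; -150 50 [58. 66. 92.] u [-19.  18.]; -140 51 [59. 63. 73.] u [-18.  19.]; -130 43 [57. 61. 66.] u [-18.  17.]; -120 40 [55. 60. 63.] u [-18.   9.]; -110 31 [54. 59. 63.] u [-17.   9.]; -100 41 [54. 58. 61.] u [-20.  10.]; -90 33 [50. 56. 63.] u [-19.   7.]; -80 35 [50. 54. 60.] u [-19.   8.]; -70 35 [51. 54. 58.] u [-19.   8.]; -60 32 [49. 53. 57.] u [-18.   9.]; -50 38 [48. 51. 54.] u [-18.   9.]; -40 30 [47. 50. 54.] u [-17.   9.]; -30 38 [46. 49. 53.] u [-20.  10.]; -20 7 [37. 50. 55.] u [-16.   8.]; -10 4 [26. 27. 28.] u [-14.   5.]; 
[-2.7, 0.0, 2.4, 0.0, 2.0, -0.0]
[-5.4, 0.0, 4.9, 0.0, 4.0, -0.0]
[-7.9, 0.0, 7.5, 0.0, 6.0, -0.0]
[-9.2, 0.0, 8.9, 0.0, 7.0, -0.0]
[-10.4, 0.0, 10.2, 0.0, 8.0, -0.0]
[-11.6, 0.0, 11.6, 0.0, 9.0, -0.0]
```

```bash
python3 -m crank '[[-2,0,1.9,0,1.5,0,20],[-4,0,3.7,0,3,0,20],[-5.9,0,5.6,0,4.5,0,20],[-7.6,0,7.2,0,5.8,0,20],[-8.6,0,8.3,0,6.6,0,20],[-8.8,0,8.5,0,6.8,0,20],[-8.8,0,8.5,0,6.8,0,20]]' 70
python3 - <<'E'
from h import *
st();slope()
E
```

```text
time_s: 25.85
eef_pos: [0.5068, -0.0148, 0.03]
tool_rot: [-1.713, -1.837, -0.67]
ft_force: [-0.4, -0.2, -2.6]
finger_gap: 0.0289
grasp_force: 69.4
25.85 [ 0.5068 -0.0148  0.03  ] tilt 42.8 yaw 4.0 gp [ 0.5077 -0.0277  0.044 ] F [-0.4 -0.2 -2.6] gap 0.0289 g 69.4
-320 12 [296. 299. 300.] u [-16.  19.]; -310 79 [287. 292. 297.] u [-18.  19.]; -300 106 [260. 278. 287.] u [-17.  18.]; -290 85 [248. 256. 263.] u [-19.  17.]; -280 74 [241. 245. 250.] u [-17.  17.]; -270 78 [228. 235. 241.] u [-18.  18.]; -260 72 [215. 224. 230.] u [-17.  18.]; -250 73 [206. 212. 220.] u [-18.  18.]; -240 72 [192. 202. 210.] u [-19.  19.]; -230 73 [176. 184. 200.] u [-18.  16.]; -220 59 [173. 179. 184.] u [-18.  18.]; -210 67 [161. 168. 176.] u [-19.  18.]; -200 82 [119. 157. 164.] u [-19.  18.]; -190 69 [109. 118. 154.] u [-17.  18.]; -180 58 [ 97. 105. 118.] u [-18.  17.]; -170 34 [ 48.  97. 102.] u [-18.  17.]; -160 56 [47. 52. 86.] u [-19.  18.]; -150 50 [46. 53. 69.] u [-19.  19.]; -140 47 [47. 51. 57.] u [-18.  17.]; -130 46 [45. 49. 54.] u [-18.  15.]; -120 32 [45. 50. 54.] u [-18.   9.]; -110 35 [45. 50. 54.] u [-17.   7.]; -100 32 [46. 49. 53.] u [-20.   7.]; -90 30 [46. 49. 53.] u [-19.   7.]; -80 38 [46. 50. 53.] u [-19.   8.]; -70 32 [45. 49. 53.] u [-19.   8.]; -60 32 [46. 49. 52.] u [-18.   9.]; -50 38 [47. 49. 52.] u [-18.   9.]; -40 29 [46. 50. 53.] u [-17.   8.]; -30 39 [31. 49. 53.] u [-20.   8.]; 110 4 [25. 25. 26.] u [-0. 16.];
```

```bash
python3 -m crank '[[-0.6,0,0.6,0,0.4,0,20],[-1.1,0,1.1,0,0.5,0,20],[-1.1,0,1.1,0,0.5,0,20]]' 70; python3 -m crank '[[0,0,0,0,0,0,32],[0,0,0,0,0,0,40],[0,0,0,0,0,0,50],[0,0,0,0,0,0,60],[0,0,0,0,0,0,60],[0,0,-20,0,0,0,60],[0,0,-55,0,0,0,60],[0,0,-95,0,0,0,60],[0,0,-130,0,0,0,60],[0,0,-130,0,0,0,60]]' 70
python3 - <<'E'
from h import *
st();bars();bars()
for k in range(2):
  c=ctrl.capture("top")
  for d in ctrl.masks_of("top","length_stop")[:1]:
    q=world(c,d["region"]); f=q[q[:,2]>.065]; print("fin",f.min(0),f.max(0),f.mean(0))
b=np.array([.501,.1148,0]); by=np.array([-np.sin(PSI),np.cos(PSI),0]); print("grip by text",b-.315*by)
print(go([.5213,-.1865,.068],0,.08)); print(go([.5213,-.1865,.068],0,.16))
E
```

```text
time_s: 26.15
eef_pos: [0.5071, -0.0147, 0.0293]
tool_rot: [-1.707, -1.832, -0.677]
ft_force: [-0.8, -0.6, 0.8]
finger_gap: 0.0289
grasp_force: 69.8
time_s: 26.98
eef_pos: [0.5171, -0.1093, 0.1275]
tool_rot: [-1.718, -1.833, -0.683]
ft_force: [1.5, -0.7, 1.1]
finger_gap: 0.0599
grasp_force: 0.0
26.98 [ 0.5171 -0.1093  0.1275] tilt 43.0 yaw 3.6 gp [ 0.5179 -0.1223  0.1414] F [ 1.5 -0.7  1.1] gap 0.0599 g 0.0
top 0.81 ((0.5027292966842651, 0.018289409577846527), (0.02974947728216648, 0.1377004086971283), 1.9803980588912964) z 0.049 0.054
top 0.68 ((0.449338436126709, 0.5944986343383789), (0.1903763711452484, 0.04284406453371048), 4.480835914611816) z 0.041 0.047
top 0.68 ((0.6302283406257629, 0.43563640117645264), (0.022267811000347137, 0.09874623268842697), 57.140098571777344) z 0.022 0.028
top 0.32 ((0.5206974148750305, -0.17393848299980164), (0.009701604023575783, 0.020795073360204697), 87.7336654663086) z 0.08 0.083
top 0.97 ((0.44930320978164673, 0.5936794281005859), (0.18993785977363586, 0.04412640258669853), 4.3669514656066895) z 0.041 0.047
top 0.73 ((0.6303842067718506, 0.4359036087989807), (0.022858481854200363, 0.098820261657238), 57.488685607910156) z 0.022 0.027
top 0.69 ((0.5021718144416809, 0.018438737839460373), (0.030009105801582336, 0.13818277418613434), 3.855727195739746) z 0.049 0.055
fin [ 0.51043648 -0.17261892  0.06961527] [ 0.52501695 -0.16940513  0.07574741] [ 0.51769439 -0.17154772  0.0717046 ]Traceback (most recent call last):
  File "<stdin>", line 6, in <module>
    return umr_minimum(a, axis, None, out, keepdims, initial, where)
ValueError: zero-size array to reduction operation minimum which has no identity
```

Run:
```python
from h import *
print(go([.521,-.1865,.072],0,.08)); print(go([.521,-.1865,.072],0,0.0))
```

```text
[-54.4, 2.3, -65.3, -0.2, -43.4, 0.2]
[-109.3, 2.4, -7.1, -0.2, -43.4, 0.2]
```

```bash
python3 -m crank '[[-54,2.3,-65.3,-0.2,-43.4,0.2,60],[-54,2.3,-65.3,-0.2,-43.4,0.2,60],[-54,2.3,-65.3,-0.2,-43.4,0.2,60],[-54,2.3,-65.3,-0.2,-43.4,0.2,60],[-54,2.3,-65.3,-0.2,-43.4,0.2,60],[-54,2.3,-65.3,-0.2,-43.4,0.2,60],[-54,2.3,-65.3,-0.2,-43.4,0.2,60],[-54,2.3,-65.3,-0.2,-43.4,0.2,60],[-54,2.3,-65.3,-0.2,-43.4,0.2,60]]' 30
python3 - <<'E'
from h import *
st(); print(go([.521,-.1865,.072],0,0.0))
c=ctrl.capture("scene"); cv2.imwrite("pics/s5.png",cv2.resize(c["image"][180:320,280:450,::-1],None,fx=4,fy=4))
for d in ctrl.masks_of("scene","length_stop")[:1]:
    q=world(c,d["region"]); f=q[q[:,2]>.065]; print("fin",f.min(0),f.max(0),f.mean(0))
E
```

```text
time_s: 28.13
eef_pos: [0.5211, -0.1874, 0.1336]
tool_rot: [2.146, 2.294, -0.001]
ft_force: [0.3, -0.2, -0.0]
finger_gap: 0.0602
grasp_force: 0.0
28.13 [ 0.5211 -0.1874  0.1336] tilt -0.0 yaw 3.8 gp [ 0.5211 -0.1874  0.1526] F [ 0.3 -0.2 -0. ] gap 0.0602 g 0.0
[1.0, -0.0, 80.6, -0.0, 0.0, -0.1]
fin [ 0.50775273 -0.20428018  0.0650705 ] [ 0.53524201 -0.17374909  0.08540075] [ 0.51848083 -0.19123425  0.07693854]
```

View pics/s5.png

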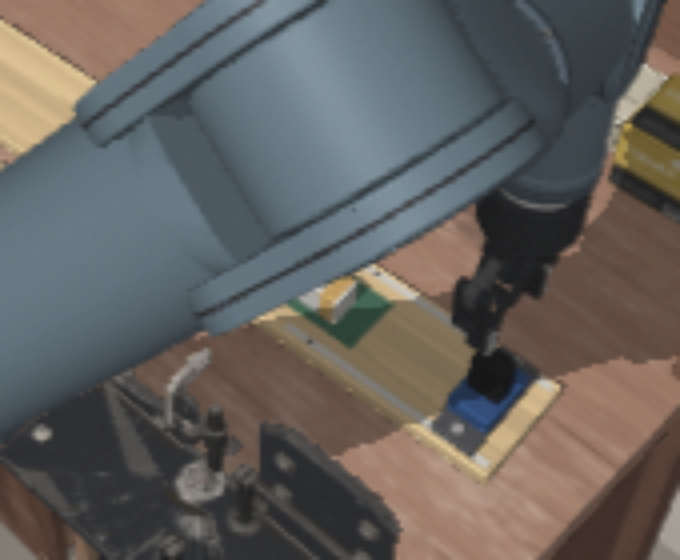

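```bash
python3 -m crank '[[0,0,25,0,0,0,60],[0,0,50,0,0,0,60],[0,0,70,0,0,0,60],[0,0,79,0,0,0,60],[0,0,80,0,0,0,60],[0,0,80,0,0,0,45],[0,0,80,0,0,0,35],[0,0,80,0,0,0,25],[0,0,80,0,0,0,15],[0,0,80,0,0,0,15],[0,0,80,0,0,0,15]]' 30
python3 - <<'E'
from h import *
st(); bars(); bars()
E
```

```text
time_s: 29.15
eef_pos: [0.5239, -0.1878, 0.0555]
tool_rot: [2.143, 2.29, 0.003]
ft_force: [5.8, -0.5, 0.5]
finger_gap: 0.0233
grasp_force: 34.3
29.15 [ 0.5239 -0.1878  0.0555] tilt -0.2 yaw 3.8 gp [ 0.5238 -0.1877  0.0745] F [ 5.8 -0.5  0.5] gap 0.0233 g 34.3
top 0.83 ((0.6300769448280334, 0.43503639101982117), (0.022979067638516426, 0.09852063655853271), 56.840030670166016) z 0.022 0.027
top 0.75 ((0.5022819638252258, 0.018333695828914642), (0.02978242002427578, 0.1385013312101364), 3.8213870525360107) z 0.049 0.055
top 0.68 ((0.44922780990600586, 0.5942954421043396), (0.1898130625486374, 0.04330195486545563), 4.675772190093994) z 0.042 0.047
top 0.79 ((0.502176821231842, 0.018442276865243912), (0.030155526474118233, 0.1380949169397354), 3.777305841445923) z 0.049 0.055
top 0.73 ((0.44975048303604126, 0.59406578540802), (0.18902309238910675, 0.042727287858724594), 4.412350177764893) z 0.042 0.047
top 0.71 ((0.6290768980979919, 0.4354930520057678), (0.02297319658100605, 0.09713373333215714), 56.684356689453125) z 0.022 0.027
```

```bash
python3 -m crank '[[0,2.5,0,0,0,0,15],[4,2.5,0,0,0,0,15],[12,2.5,0,0,0,0,15],[22,2.5,0,0,0,0,15],[34,2.5,0,0,0,0,15],[46,2.5,0,0,0,0,15],[58,2.5,0,0,0,0,15],[70,2.5,0,0,0,0,15],[80,2.5,0,0,0,0,15],[88,2.5,0,0,0,0,15],[94,2.5,0,0,0,0,15],[98,2.5,0,0,0,0,15],[100,2.5,0,0,0,0,15],[100,2.5,0,0,0,0,15]]' 30
python3 - <<'E'
from h import *
st(); bars(); bars()
def stopf():
  for cam in("scene","top"):
    c=ctrl.capture(cam); by=np.array([-np.sin(PSI),np.cos(PSI)])
    for d in ctrl.masks_of(cam,"length_stop")[:1]:
      q=world(c,d["region"]); v=(q[:,:2]-[.501,.1148])@by; f=(q[:,2]>.036)&(q[:,2]<.048); print(cam,"face v",np.percentile(v[f],[2,95,98,100]) if f.any() else None)
stopf()
E
```

```text
time_s: 30.52
eef_pos: [0.5173, -0.0874, 0.0554]
tool_rot: [2.144, 2.292, -0.003]
ft_force: [-4.5, -0.3, 13.1]
finger_gap: 0.0233
grasp_force: 36.1
30.52 [ 0.5173 -0.0874  0.0554] tilt -0.2 yaw 3.8 gp [ 0.5173 -0.0873  0.0744] F [-4.5 -0.3 13.1] gap 0.0233 g 36.1
top 0.9 ((0.45002758502960205, 0.5942244529724121), (0.1889619529247284, 0.04292150214314461), 4.725532054901123) z 0.042 0.048
top 0.61 ((0.5022147297859192, 0.01805463433265686), (0.02998708188533783, 0.13886694610118866), 3.7569003105163574) z 0.049 0.055
top 0.58 ((0.6306845545768738, 0.4355662763118744), (0.02297104336321354, 0.09798986464738846), 57.631935119628906) z 0.022 0.027
top 0.79 ((0.4498194754123688, 0.5942772626876831), (0.1892748922109604, 0.04376935213804245), 4.933419704437256) z 0.041 0.047
top 0.7 ((0.6295302510261536, 0.4355323314666748), (0.02128225937485695, 0.09792222082614899), 57.00749588012695) z 0.022 0.027
top 0.67 ((0.5022239685058594, 0.018169064074754715), (0.030045948922634125, 0.1383924037218094), 3.8683292865753174) z 0.049 0.055
top 0.65 ((0.5127782225608826, -0.07469038665294647), (0.058362044394016266, 0.016943229362368584), 6.890547275543213) z 0.044 0.05
scene face v [-0.22288417 -0.18722175 -0.18542504 -0.1849417 ]
top face v [-0.20208129 -0.18223294 -0.18173343 -0.18146978]
```

```bash
python3 -m crank '[[1,-1,-1,0,0,0,15],[3,-1.5,-1,0,0,0,15],[5,-1.5,-1,0,0,0,15],[7,-1.5,-1,0,0,0,15],[9,-1.5,-1,0,0,0,15],[11,-1.5,-1,0,0,0,15],[12,-1.5,-1,0,0,0,15],[13,-1.5,-1,0,0,0,15],[13,-1.5,-1,0,0,0,15]]' 30
cat >> h.py <<'E'
def stopf():
  for cam in("scene","top","top"):
    c=ctrl.capture(cam); by=np.array([-np.sin(PSI),np.cos(PSI)])
    for d in ctrl.masks_of(cam,"length_stop")[:1]:
      q=world(c,d["region"]); v=(q[:,:2]-[.501,.1148])@by; f=(q[:,2]>.036)&(q[:,2]<.048); print(cam,"face v",np.percentile(v[f],[2,95,98,100]).round(4) if f.any() else None)
    for d in ctrl.masks_of(cam,"bar")[:4]:
      q=world(c,d["region"])
      if len(q): 
        v=(q[:,:2]-[.501,.1148])@by
        m=np.median(q[:,:2],0)
        if .47<m[0]<.53 and abs(m[1])<.08: print(cam,"bar v",np.percentile(v,[0,2,98,100]).round(4))
E
python3 - <<'E'
from h import *
st(); bars(); stopf()
E
```

```text
time_s: 31.67
eef_pos: [0.5162, -0.0742, 0.0555]
tool_rot: [2.144, 2.292, 0.002]
ft_force: [4.9, 0.1, 3.5]
finger_gap: 0.0235
grasp_force: 34.7
31.67 [ 0.5162 -0.0742  0.0555] tilt -0.1 yaw 3.8 gp [ 0.5162 -0.0741  0.0745] F [4.9 0.1 3.5] gap 0.0235 g 34.7
top 0.6 ((0.6300782561302185, 0.4352957606315613), (0.021136263385415077, 0.09690551459789276), 57.60655975341797) z 0.022 0.028
top 0.59 ((0.5021716952323914, 0.01829836517572403), (0.03003808669745922, 0.13806772232055664), 3.8176889419555664) z 0.049 0.055
scene face v [-0.2094 -0.174  -0.1725 -0.1719]
scene bar v [-0.1795 -0.1656 -0.0673 -0.0587]
top face v [-0.1859 -0.1691 -0.169  -0.1686]
top bar v [-0.1625 -0.1589 -0.0276 -0.026 ]
top face v [-0.1857 -0.169  -0.1685 -0.1682]
top bar v [-0.1664 -0.1616 -0.0279 -0.0257]
```

```bash
python3 -m crank '[[0.7,0.7,0,0,0,0,15],[1.4,1,0,0,0,0,15],[2.1,1,0,0,0,0,15],[2.8,1,0,0,0,0,15],[3.5,1,0,0,0,0,15],[4.2,1,0,0,0,0,15],[5,1,0,0,0,0,15],[5,1,0,0,0,0,15],[5,1,0,0,0,0,15]]' 30
python3 - <<'E'
from h import *
st(); bars(); stopf()
c=ctrl.capture("top"); cv2.imwrite("pics/t6.png",cv2.resize(c["image"][170:250,320:460,::-1],None,fx=5,fy=5))
E
```

```text
time_s: 32.97
eef_pos: [0.516, -0.0699, 0.0555]
tool_rot: [2.145, 2.292, -0.002]
ft_force: [1.6, -2.7, 8.7]
finger_gap: 0.0233
grasp_force: 35.4
32.97 [ 0.516  -0.0699  0.0555] tilt -0.2 yaw 3.8 gp [ 0.516  -0.0699  0.0745] F [ 1.6 -2.7  8.7] gap 0.0233 g 35.4
top 0.89 ((0.4498461186885834, 0.5945295095443726), (0.18913084268569946, 0.04335830733180046), 4.975123405456543) z 0.041 0.047
top 0.67 ((0.5021100640296936, 0.020227625966072083), (0.030162213370203972, 0.13994577527046204), 3.7030985355377197) z 0.049 0.054
top 0.58 ((0.629877507686615, 0.4358089566230774), (0.021868709474802017, 0.09770320355892181), 57.32763671875) z 0.022 0.028
scene face v [-0.2051 -0.1702 -0.1666 -0.1664]
top face v [-0.1819 -0.1647 -0.1645 -0.1644]
top bar v [-0.1648 -0.1607 -0.0272 -0.0247]
top face v [-0.1799 -0.1647 -0.1641 -0.1636]
top bar v [-0.166  -0.161  -0.0276 -0.0246]
```

View pics/t6.png

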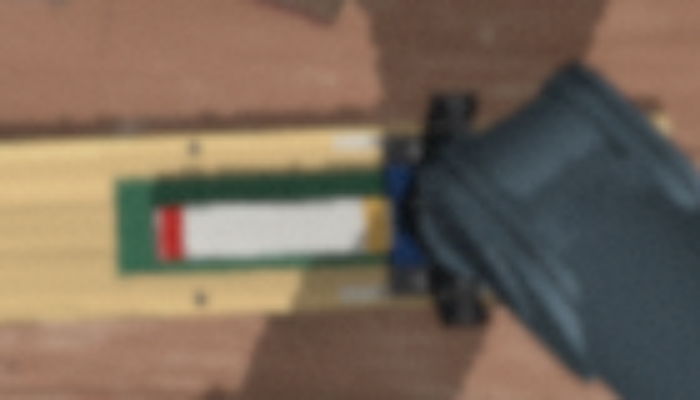

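```bash
python3 -m crank '[[0,0,0,0,0,0,26],[0,0,0,0,0,0,32],[0,0,0,0,0,0,42],[0,0,0,0,0,0,52],[0,0,0,0,0,0,60],[0,0,0,0,0,0,60],[0,0,-10,0,0,0,60],[0,0,-30,0,0,0,60],[0,0,-60,0,0,0,60],[0,0,-100,0,0,0,60],[-30,0,-140,0,0,0,60],[-70,0,-150,0,0,0,60],[-110,0,-150,0,0,0,60],[-140,0,-150,0,0,0,60],[-140,0,-150,0,0,0,60],[-140,0,-150,0,0,0,60]]' 30
python3 - <<'E'
from h import *
st(); bars(); stopf()
c=ctrl.capture("top"); cv2.imwrite("pics/t7.png",cv2.resize(c["image"][120:300,220:480,::-1],None,fx=3,fy=3))
for t in("nail_box","tack_box","tape_roll"):
  for d in ctrl.masks_of("top",t)[:1]:
    q=world(c,d["region"]); print(t,np.median(q,0).round(3))
E
```

```text
time_s: 34.9
eef_pos: [0.5244, -0.2114, 0.2053]
tool_rot: [2.151, 2.287, -0.001]
ft_force: [0.3, 0.7, -0.7]
finger_gap: 0.0601
grasp_force: 0.0
34.9 [ 0.5244 -0.2114  0.2053] tilt -0.1 yaw 3.5 gp [ 0.5244 -0.2114  0.2243] F [ 0.3  0.7 -0.7] gap 0.0601 g 0.0
top 0.97 ((0.44964849948883057, 0.594024121761322), (0.18922626972198486, 0.043118901550769806), 4.603312015533447) z 0.042 0.047
top 0.83 ((0.629745602607727, 0.4358294904232025), (0.022137068212032318, 0.0981370359659195), 56.660404205322266) z 0.022 0.027
top 0.75 ((0.5021867752075195, 0.019421618431806564), (0.030186237767338753, 0.14133191108703613), 3.7163281440734863) z 0.049 0.055
scene face v [-0.2056 -0.1693 -0.167  -0.1636]
scene bar v [-0.173  -0.1699 -0.1078 -0.1039]
top face v [-0.2027 -0.1653 -0.1645 -0.164 ]
top bar v [-0.1619 -0.1587 -0.0304 -0.0271]
top face v [-0.2036 -0.1654 -0.165  -0.1643]
top bar v [-0.1678 -0.1624 -0.0274 -0.0245]
nail_box [0.663 0.168 0.052]
tack_box [0.661 0.002 0.004]
tape_roll [0.36  0.267 0.025]
```

View pics/t7.png

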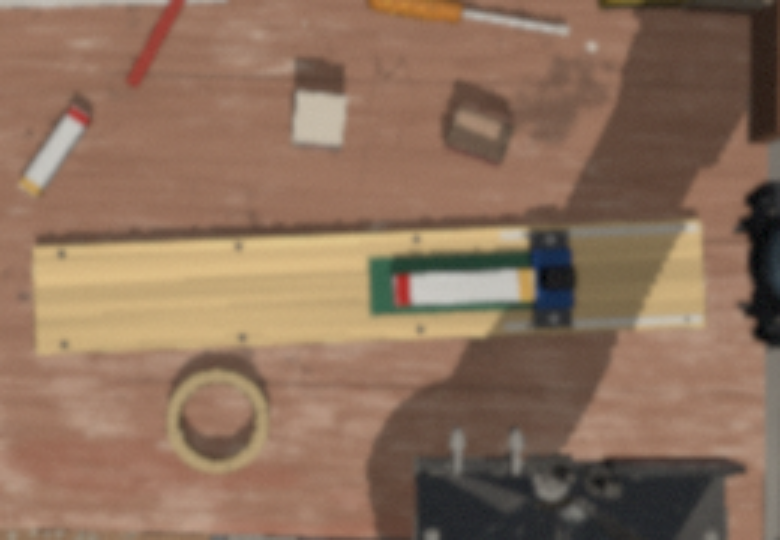

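```bash
python3 -c "
from workcell import ctrl
print(ctrl.hand_in())"
```

```text
the job is handed in; nothing more can be done
None
```

The bar went end over end twice and lies flat in the green patch, in line with the board. The stop has been slid up to its brass end and let go, the boxes and tape roll look unmoved in the last picture, and the job was handed in at about 35 s.

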